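# Load the specimen dryer and set its cover to vent

### The job

Load the drying box: pull its self-closing cover wide open by the stay bar's knob and drop the hole nearest the pivot over the peg so that the cover holds by itself, then put every black specimen mount from the bench onto the floor of the well, none on top of another. Next move the stay so that the second hole from the knob sits fully down over the peg and the cover holds at that vent gap, and only then slide the lock tab off the start button and press the button right down; finish by sliding the tab fully back over the button. Leave the other things on the bench where they are.

Things in the scene. Friction and masses are not known exactly. Their poses are not given: they have to be found in the camera images.
- dryer: Low white drying box fixed on the bench, 240 mm (x) by 420 mm (y), 55 mm high. Origin under the bottom, mid x, 170 mm from its right end; +x away from the robot, +y left. Right: well under a sliding clear cover. Front (robot side): 75 mm wide deck with the stay bar and its peg. Left: fan housing with the start button under its lock tab.
- well (a point): Centre of the well's steel floor, 10 mm above the bench, axes as the dryer's. The well is 160 mm along the dryer's x, 140 mm along its y, 45 mm deep. With the cover wide open its right 110 mm (y from -70 to +40 mm from here) are uncovered, with nothing above.
- cover (a joint): Opening in m of the sliding clear cover with metal edges (170 by 155 mm, top 64 mm above the bench): 0 shut, slides to the dryer's +y, limit 0.135. A spring pulls it shut (about 1.5 N shut, 3 N wide open), so it stays open only while the stay holds it. It has no handle: pull it by the stay's knob.
- stay: Flat steel bar 26 wide, 5 thick, 218 mm long: 13 mm holes 155, 120, 85, 50 mm from the pivot (holes 1 to 4, counted from the knob), upright knob at the end. Origin: bar's underside, on the pivot pin, which rides on the cover along the dryer's line x = -85 mm (y = -120 mm when shut). +y: along the bar to the knob. Turns freely on the pin, slides level up and down it; let go, it drops (underside 66 mm up).
- stay_lift (a joint): Height of the stay bar above its lowest position, in m: 0 down (as it is when a hole is properly over the peg), limit 0.036. A bar resting on top of the peg between holes reads about 0.015; it clears the peg above 0.016.
- stay_knob (a point): Middle of the grippable length of the stay's round upright black knob, 18 mm diameter, 36 mm tall from the top of the bar (this point 18 mm below its top, 18 mm above the bar), 187 mm from the pivot along the bar. It is part of the bar. Bar down: 89 mm above the bench.
- hole2 (a point): Centre, on the bar's underside, of hole 2 counted from the knob, 120 mm from the pivot along the bar; with it over the peg the cover stands 50 mm open. The second hole from the knob (vent gap).
- hole4 (a point): Centre, on the bar's underside, of hole 4 counted from the knob, 50 mm from the pivot along the bar; with it over the peg the cover stands 120 mm open. The hole nearest the pivot (widest opening).
- peg_top (a point): Tip of the fixed steel peg, 8 mm diameter with a tapered tip, upright on the front deck at the dryer's x = -85 mm, y = 50 mm, on the line along which the pivot travels; 26 mm above the deck, 81 mm above the bench.
- tab (a joint): Position of the lock tab, in m: 0 it lies over the start button and blocks it; slides towards the dryer's +x (away from the robot) to 0.046; the button is clear from about 0.040. Moves with about 1.2 N and stays where left.
- tab_rib (a point): Centre of the tab's upright rib, 10 mm along the slide (dryer's x), 34 mm along y, 22 mm tall (this point 12 mm above the tab's plate and 10 mm below the rib's top), on the middle of the 44 by 62 mm plate. 92 mm above the bench. The tab runs over two 20 mm high guides, 62 mm apart inside.
- start (a joint): Travel of the start button, in m: 0 up, 0.006 fully down (about 5 N); springs back.
- start_top (a point): Centre of the top of the round steel start button, 24 mm diameter, in a 40 mm grey ring; pressed straight down. 73 mm above the bench, 6 mm above the ring, 3 mm under the tab's plate while blocked.
- mount1_c (a point): Centre of a specimen mount: black resin block 36 mm (own x) by 24 mm (own y) by 18 mm (own z) with a small polished steel inset on top, about 45 g; lies on the bench to the right of the dryer. May be absent (None).
- mount2_c (a point): Centre of a specimen mount: black resin block 36 mm (own x) by 24 mm (own y) by 18 mm (own z) with a small polished steel inset on top, about 45 g; lies on the bench to the right of the dryer. May be absent (None).
- mount3_c (a point): Centre of a specimen mount: black resin block 36 mm (own x) by 24 mm (own y) by 18 mm (own z) with a small polished steel inset on top, about 45 g; lies on the bench to the right of the dryer. May be absent (None).
- mount4_c (a point): Centre of a specimen mount: black resin block 36 mm (own x) by 24 mm (own y) by 18 mm (own z) with a small polished steel inset on top, about 45 g; lies on the bench to the right of the dryer. May be absent (None).
- jar: Small amber jar with white lid, 42 mm diameter, 42 mm high, among the mounts. Bystander: not part of the job, leave it where it is. Origin at the centre of its underside.
- case1: Flat blue specimen case, 55 mm square, 24 mm high. Bystander: not part of the job, leave it where it is. Origin at the centre of its underside.
- case2: Another flat blue specimen case, 55 mm square, 24 mm high. Bystander: not part of the job, leave it where it is. Origin at the centre of its underside.
- mouse: Black computer mouse, 105 by 58 mm, 33 mm high, on a round green mat. Bystander: not part of the job, leave it where it is. Origin at the centre of its underside.
- spatula: Spatula, 190 mm long, lying beyond the dryer. Bystander: not part of the job, leave it where it is.
- dish: White bowl, 90 mm diameter, 25 mm high, left of the dryer. Bystander: not part of the job, leave it where it is. Origin at the centre of its underside.
- ethanol: White bottle, 64 mm diameter, 150 mm high, left of the dryer. Bystander: not part of the job, leave it where it is. Origin at the centre of its underside.

How it is judged:
By the outcome, as a careful person would: the job done as asked, in the order asked, and still so for the second after the job is handed in, with the robot touching nothing.
Of mount1, mount2, mount3, mount4 only 2 to 4 are there at a start; the rules pass over those that are not, and their reading is None.
At some moment in a run one of mount1, mount2, mount3, mount4 may be knocked a few centimetres aside while the robot is not near it.
Once in a run the grip may slacken for a moment while it holds something.
It also fails if it takes over 210 s, if anything falls off the work surface, if the arm or the gripper's body presses on something with over 40 N, if the wrist force passes 120 N, or if a joint passes its speed limit or range.

### The arm

A 6-joint arm with a two-finger parallel gripper is mounted at the origin on the work surface. World frame = base frame: x ahead of the robot, y to its left, z up, the work surface at z = 0. Lengths are in m, angles in rad, forces in N, time in s.
With the tool pointing down it reaches from about 0.225 to 0.725 m from the base axis. Payload 3.1 kg.
Tool frame: the origin (TCP) lies at the very end of the fingers, on their centre line; the grasp point (between the pads) lies 19 mm behind it; z points along the fingers, y is the line along which they close (so a half turn about z gives the same grasp; the last joint's range is limited). The gripper opens to 85 mm and grips with 20 to 120 N. Pads are 22 mm wide; open, the fingers measure 114 mm over their backs; the gripper's body (76 mm by 85 mm) begins 54 mm behind the grasp point. The pads swing forward as they close: fully open they stand 13 mm farther back than shut.
Start: joints at [-1.459, 0.048, 0.099, 1.622, 0, 1.443], TCP at [0.125, -0.51, 0.231] pointing down, gripper open.
Joint ranges: [-2.91, 2.91], [-0.99, 1.94], [-1.21, 1.42], [-2.12, 2.29], [-1.49, 1.47], [-3.14, 3.14]. Speed limits (rad/s): [2.79, 2.79, 3.14, 3.14, 3.14, 3.14].

### API

Orientations are given as a 3x3 rotation matrix whose columns are the frame's x, y, z axes.
In Python, from workcell import get_state, imaging, hand_in, spotter gives the robot as it stands. The module is installed in compiled form; this text tells all that it offers.
- The arm moves only by the tool play_rows, never from a script. Its argument "commands" is a list that holds one entry, the list of rows, each a list of 6 numbers: the shift along the tool's x, y, z scaled (see below), then the turn, a rotation vector about the tool's x, y, z scaled (see below). In form: [[[x, y, z, wx, wy, wz], ...]]. A call has exactly 5 rows; each row shifts and turns the commanded pose from where the row before left it, along the tool's axes as they then stand; what a row does not reach is not made up. The controller multiplies each number of a shift by 0.025 m and each number of a turn by 0.15 rad. A row lasts 1/8 s, in which the tool goes at most 62.5 mm and 10.7 degrees, less where a joint would pass 70% of its speed; a pose out of reach is approached as far as the arm can. A call with a number of a shift or a turn outside -1 to 1 is refused whole. A call with a gripper value outside its range is refused whole. "grip" is the closure, from 0 (fully open) to 1 (shut), set as the call begins (left out, the last holds). The fingers move at their own pace and stop on an object; "force" is the grip in N (left out, the last holds). Time passes only in rows, so rows that do not move let the fingers close, or fill a call up. It gives the time, the measured TCP pose, the force, the opening and the grip force at its end, in the units of the state.
- get_state(): the state, without advancing time (a new reading comes with each control period).
- imaging.snapshot(name): name is "scene" or "top"; returns the picture (384x512x3 uint8, red, green, blue); there is no depth.
- imaging.calibration(name): a dict with "camera_matrix" (3x3 intrinsics, pixels), "k1" (the pictures are not rectified: a ray, as slopes to the right and down, at radius r is drawn at 1 + k1 r^2 times it, then the intrinsics apply), "position" and "orientation" of the camera in the world. Camera axes: x right, y down, z forward; pixel columns grow to the right and rows downward; lengths in m; the calibration is good to about 2 mm. A picture is of the moment at which its call begins. calibration takes no time and is no camera call.
- hand_in(): hands the job in; it is judged then, once.
Trained networks look in the newest picture that a camera, given by its name, has taken for a name from the list of things; names that differ only in an ending like _2 or _b are one class to them, and where a whole thing is asked for, a point or a joint stands for the part that bears it (a point fixed in the world has none). Each returns a list of dicts, best first, with "score" (0 to 1); they miss things now and then, are a little off and sometimes report something else, mostly with a low value. They report only what shows in the picture. A call takes as long as a camera call.
- spotter.recognise(camera, name): "centre" ([x, y, z] in m, in world coordinates, good to about 4 mm: the middle of the surface that is visible of it).
The state is a dict: "time_s": time; "joints": joint angles; "qvel": joint speeds; "tau": joint torques, N m; "eef_pos": TCP position; "orientation": TCP orientation; "force": force on the tool from outside, world axes, zero at the start; "ft_torque": the same for the moment, N m; "gripper_width": finger opening in m; "finger_force": force on a finger pad.
Only numpy, scipy, OpenCV 4.12 (cv2) and the standard library are available. Lean on these libraries where they do the work, as an engineer would, in place of code of your own. Each camera call takes 0.05 s, during which the arm holds its last target. There are 200 camera calls.

## Working session

There is one attempt and no reset: what is moved stays moved. The work goes in short steps, Python scripts to look and compute and a tool call to move; the robot and the scene stay as the last step left them, time stands still between calls to the robot, and variables do not carry over. Pictures are saved under pics/ and viewed, at most 14 in all, crops included, and the job is handed in when it is done.

Besides the shell and the picture viewer there is one more tool, called after "Call:" as name(argument=value, ...) on one line, values as JSON. play_rows: Moves the arm, as the interface text tells. Its arguments: {"type":"object","properties":{"commands":{"type":"array"},"grip":{"type":"number"},"force":{"type":"number"}},"required":["commands"]}

```bash
mkdir -p pics
cat > h.py <<'E'
import numpy as np, cv2
from workcell import get_state, imaging, hand_in, spotter
def snap(n,f):
    im=imaging.snapshot(n); cv2.imwrite('pics/'+f,im[:,:,::-1]); return im
def ray(n,uv,z):
    c=imaging.calibration(n);K=np.array(c['camera_matrix']);k1=c['k1']
    p=np.linalg.solve(K,[uv[0],uv[1],1])[:2]; q=p.copy()
    for _ in range(30): q=p/(1+k1*(q@q))
    R=np.array(c['orientation']);o=np.array(c['position']);d=R@np.r_[q,1]
    return o+d*(z-o[2])/d[2]
def proj(n,P):
    c=imaging.calibration(n);K=np.array(c['camera_matrix'])
    v=np.array(c['orientation']).T@(np.array(P)-c['position']);q=v[:2]/v[2]
    q=q*(1+c['k1']*(q@q)); return (K@np.r_[q,1])[:2]
E
python3 - <<'E'
from h import *
np.set_printoptions(precision=4,suppress=True)
for n in ('top','scene'):
    snap(n,n+'0.png'); c=imaging.calibration(n); print(n,c['position'],c['orientation'])
    for k in ['dryer','cover','stay','stay_knob','peg_top','tab_rib','start_top','mount1_c','jar','case1','mouse']:
        print(k,[(np.round(d['centre'],3).tolist(),round(d['score'],2)) for d in spotter.recognise(n,k)])
s=get_state();print(s)
E
```

```text
top [ 0.4407 -0.0106  1.4261] [[-0.0013 -0.9931  0.1175]
 [-0.9996  0.0046  0.0283]
 [-0.0286 -0.1174 -0.9927]]
dryer [([0.558, 0.158, 0.055], 0.72), ([0.436, 0.101, 0.068], 0.61), ([0.559, 0.321, 0.079], 0.51), ([0.43, -0.157, 0.015], 0.31)]
cover [([0.573, 0.037, 0.066], 0.88), ([0.429, -0.156, 0.017], 0.72), ([0.558, 0.322, 0.079], 0.47)]
stay [([0.439, 0.103, 0.069], 0.96), ([0.508, -0.242, 0.042], 0.73), ([0.424, 0.48, 0.016], 0.55)]
stay_knob [([0.442, 0.102, 0.07], 0.72)]
peg_top [([0.56, 0.318, 0.082], 0.72)]
tab_rib [([0.561, 0.321, 0.08], 0.58), ([0.636, 0.494, 0.099], 0.55)]
start_top []
mount1_c [([0.433, -0.327, 0.017], 0.41)]
jar [([0.508, -0.243, 0.042], 0.64), ([0.563, 0.32, 0.077], 0.19)]
case1 [([0.399, -0.47, 0.025], 0.82), ([0.708, -0.192, 0.02], 0.73)]
mouse [([0.618, -0.444, 0.031], 0.77), ([0.444, 0.102, 0.069], 0.35)]
scene [ 1.4878 -0.8808  1.3434] [[ 0.7234  0.483  -0.4934]
 [ 0.6903 -0.5206  0.5025]
 [-0.0142 -0.7041 -0.71  ]]
dryer []
cover [([0.721, -0.196, 0.025], 0.69)]
stay [([0.438, 0.108, 0.073], 0.6), ([0.446, 0.096, 0.07], 0.2)]
stay_knob [([0.436,
[... 196 characters left out ...]
ase1 [([0.408, -0.475, 0.025], 0.62), ([0.719, -0.199, 0.026], 0.61), ([0.583, 0.134, 0.057], 0.57)]
mouse [([0.635, -0.461, 0.027], 0.82)]
{'time_s': 1.2, 'joints': array([-1.4588,  0.048 ,  0.0992,  1.622 ,  0.    ,  1.443 ]), 'qvel': array([-0.0017,  0.0008, -0.0004, -0.0003, -0.0003, -0.0007]), 'tau': array([ -0.0002, -33.8652,  32.0157,   0.001 ,  -0.0002,   0.    ]), 'eef_pos': array([ 0.1247, -0.51  ,  0.2313]), 'orientation': array([[ 0.9714,  0.2375,  0.    ],
       [ 0.2375, -0.9714,  0.    ],
       [ 0.    , -0.    , -1.    ]]), 'force': array([ 0.0183, -0.0491,  0.0931]), 'ft_torque': array([ 0.0225, -0.0072,  0.0447]), 'finger_force': 0.0, 'gripper_width': 0.08532728316766282}
```

View pics/top0.png

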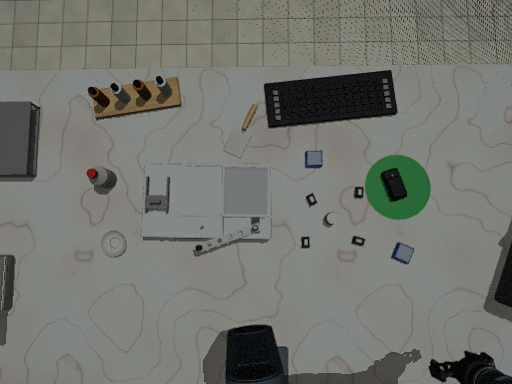

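View pics/scene0.png

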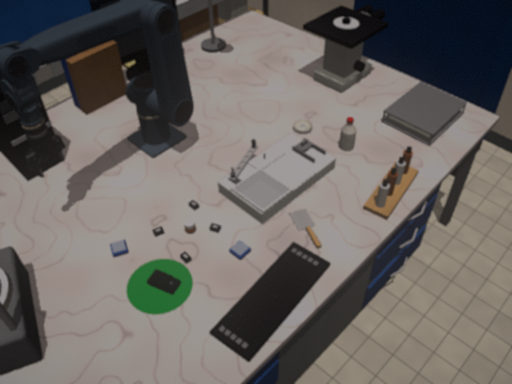

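Run:
```python
from h import *
np.set_printoptions(precision=4,suppress=True)
im=cv2.imread('pics/top0.png'); cr=im[155:262,135:278]; cv2.imwrite('pics/c1.png',cv2.resize(cr,None,fx=5.5,fy=5.5,interpolation=cv2.INTER_CUBIC))
m=cv2.cvtColor(im,cv2.COLOR_BGR2GRAY); 
b=(m<75).astype(np.uint8); b[:, :285]=0; b[:, 372:]=0; b[:175]=0; b[260:]=0
b=cv2.morphologyEx(b,cv2.MORPH_CLOSE,np.ones((5,5)))
n,l,st,c=cv2.connectedComponentsWithStats(b)
for i in range(1,n):
    if st[i,4]<20: continue
    cs,_=cv2.findContours((l==i).astype(np.uint8),0,2); P=[ray('top',p[0],.018)[:2]*1000 for p in cs[0]]
    r=cv2.minAreaRect(np.array(P,np.float32)); bx=cv2.boxPoints(r); e=[bx[1]-bx[0],bx[2]-bx[1]]; e=max(e,key=np.linalg.norm)
    print(st[i],c[i],'centre',r[0],r[1],'long axis deg',np.degrees(np.arctan2(e[1],e[0])))
```

```text
[354 187   9  12  95] [358.2316 192.1579] centre (594.6814575195312, -335.20458984375) (26.4122257232666, 36.914669036865234) long axis deg -1.8630744
[306 193  11  14  92] [310.7717 199.5109] centre (571.1903076171875, -177.88941955566406) (35.696529388427734, 28.28369903564453) long axis deg 25.438574
[323 213  10  14  53] [326.3396 221.3019] centre (502.9803161621094, -228.91067504882812) (41.30983352661133, 25.707733154296875) long axis deg 18.714846
[301 237   9  11  84] [304.8571 242.0833] centre (431.6737365722656, -156.88711547851562) (26.259544372558594, 32.60594940185547) long axis deg -0.10558975
[352 236  13  10  94] [357.734  240.7021] centre (435.64031982421875, -329.4139099121094) (38.63954544067383, 25.42410659790039) long axis deg 75.74947
```

View pics/c1.png

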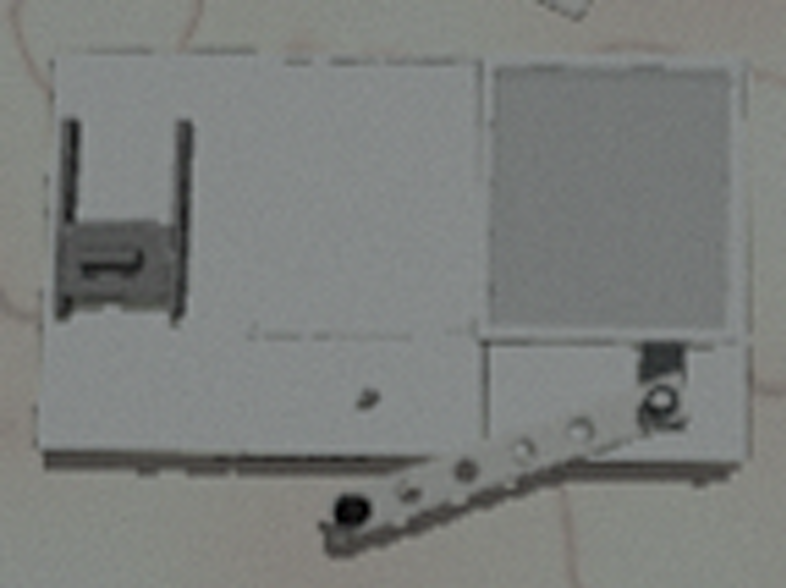

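Run:
```python
from h import *
from scipy.optimize import least_squares
np.set_printoptions(precision=4,suppress=True)
L=lambda x,y:(135+(x+.5)/5.5-.5,155+(y+.5)/5.5-.5)
# dryer-frame pts and px
pts=[((53,58),(.12,.25,.055)),((40,448),(-.12,.25,.055)),((747,462),(-.12,-.17,.055)),((749,60),(.12,-.17,.055)),
((661,398),(-.085,-.12,.076)),((366,398),(-.085,.05,.078))]
W=np.array([ray('top',L(*p),d[2])[:2] for p,d in pts]); D=np.array([d[:2] for _,d in pts])
def T(q,D): c,s=np.cos(q[2]),np.sin(q[2]); return q[:2]+np.array(D)@np.array([[c,s],[-s,c]])
r=least_squares(lambda q:(T(q,D)-W).ravel(),[.55,.07,0],loss='soft_l1',f_scale=.003); q=r.x
print(q,np.degrees(q[2]));print((T(q,D)-W)*1000)
np.save('q.npy',q)
for n,p in dict(peg=(-.085,.05),pivot=(-.085,-.12),well=(0,-.083),pivline=(-.085,.0)).items(): print(n,T(q,p))
k=ray('top',L(352,509),.107)[:2];print('knob',k,k-T(q,(-.085,-.12)),np.linalg.norm(k-T(q,(-.085,-.12))))
for p,z in (((112,262),.092),((112,262),.100)): print('rib',ray('top',L(*p),z))
c,s=np.cos(q[2]),np.sin(q[2]);R=np.array([[c,-s],[s,c]])
print('rib dryer frame',R.T@(ray('top',L(112,262),.1)[:2]-q[:2]))
# guides, well glass corners in dryer frame
for p in [(62,120),(190,120),(62,318),(180,322)]: print('guide',R.T@(ray('top',L(*p),.075)[:2]-q[:2]))
for p in [(485,62),(742,62),(482,335),(742,337)]: print('cover',R.T@(ray('top',L(*p),.064)[:2]-q[:2]))
```

```text
[ 0.5646  0.1249 -0.0138] -0.7884470533232101
[[ 3.6799  1.4745]
 [-3.4398  3.4643]
 [-0.6167 -0.6277]
 [ 1.8005 -0.9898]
 [-1.6295 -0.8697]
 [ 0.4323 -1.3112]]
peg [0.4803 0.1761]
pivot [0.478  0.0061]
well [0.5635 0.0419]
pivline [0.4796 0.1261]
knob [0.4168 0.1805] [-0.0612  0.1744] 0.18485306593920842
rib [0.558  0.3237 0.092 ]
rib [0.5573 0.3217 0.1   ]
rib dryer frame [-0.01    0.1967]
guide [0.0758 0.2359]
guide [0.0764 0.1599]
guide [-0.041   0.2312]
guide [-0.0425  0.1617]
cover [ 0.1142 -0.0125]
cover [ 0.1154 -0.1647]
cover [-0.0476 -0.0139]
cover [-0.0471 -0.1658]
```

Four mounts are on the bench. The top view gives the dryer pose, with the knob near (0.417, 0.180). I'll turn the wrist first so that joint 6 keeps its range.

Call:
play_rows(commands=[[[0,0,0,0,0,-1],[0,0,0,0,0,-1],[0,0,0,0,0,-1],[0,0,0,0,0,-1],[0,0,0,0,0,-1]]], grip=0, force=40)

```text
time_s: 1.82
eef_pos: [0.1247, -0.51, 0.2313]
orientation: [[0.545, 0.839, -0.0], [0.839, -0.545, -0.0], [-0.0, 0.0, -1.0]]
force: [0.4, 0.3, 0.5]
gripper_width: 0.0856
finger_force: 0.0
```

Call:
play_rows(commands=[[[0,0,0,0,0,-1],[0,0,0,0,0,-1],[0,0,0,0,0,-1],[0,0,0,0,0,-1],[0,0,0,0,0,-1]]])

```text
time_s: 2.45
eef_pos: [0.1247, -0.51, 0.2313]
orientation: [[-0.173, 0.985, 0.0], [0.985, 0.173, -0.0], [-0.0, -0.0, -1.0]]
force: [-0.7, -0.3, 0.5]
gripper_width: 0.0852
finger_force: 0.0
```

Call:
play_rows(commands=[[[0,0,0,0,0,-1],[0,0,0,0,0,-1],[0,0,0,0,0,-1],[0,0,0,0,0,-1],[0,0,0,0,0,-1]]])

```text
time_s: 3.08
eef_pos: [0.1247, -0.51, 0.2313]
orientation: [[-0.798, 0.603, 0.0], [0.603, 0.798, -0.0], [-0.0, -0.0, -1.0]]
force: [-0.2, 0.4, 0.0]
gripper_width: 0.0854
finger_force: 0.0
```

Call:
play_rows(commands=[[[0,0,0,0,0,-1],[0,0,0,0,0,-1],[0,0,0,0,0,-1],[0,0,0,0,0,-1],[0,0,0,0,0,-1]]])

```text
time_s: 3.7
eef_pos: [0.1247, -0.51, 0.2313]
orientation: [[-0.995, -0.103, 0.0], [-0.103, 0.995, 0.0], [-0.0, 0.0, -1.0]]
force: [-0.7, 0.3, 0.0]
gripper_width: 0.0856
finger_force: 0.0
```

Call:
play_rows(commands=[[[0,0,0,0,0,-0.8],[0,0,0,0,0,-0.8],[0,0,0,0,0,0],[0,0,0,0,0,0],[0,0,0,0,0,0]]])

```text
time_s: 4.32
eef_pos: [0.1247, -0.51, 0.2313]
orientation: [[-0.944, -0.331, 0.0], [-0.331, 0.944, 0.0], [-0.0, 0.0, -1.0]]
force: [0.3, 0.3, 0.2]
gripper_width: 0.0853
finger_force: 0.0
```

Call:
play_rows(commands=[[[-0.9,1,0,0,0,0],[-0.9,1,0,0,0,0],[-0.9,1,0,0,0,0],[-0.9,1,0,0,0,0],[-0.9,1,0,0,0,0]]])

```text
time_s: 4.95
eef_pos: [0.1897, -0.3537, 0.2314]
orientation: [[-0.944, -0.331, 0.0], [-0.331, 0.944, -0.0], [-0.0, -0.0, -1.0]]
force: [0.7, 0.8, 0.9]
gripper_width: 0.086
finger_force: 0.0
```

Call:
play_rows(commands=[[[-0.9,1,0,0,0,0],[-0.9,1,0,0,0,0],[-0.9,1,0,0,0,0],[-0.9,1,0,0,0,0],[-0.9,1,0,0,0,0]]])

```text
time_s: 5.58
eef_pos: [0.2543, -0.1985, 0.2315]
orientation: [[-0.944, -0.331, 0.001], [-0.331, 0.944, -0.001], [-0.0, -0.001, -1.0]]
force: [0.2, 0.3, 0.4]
gripper_width: 0.0857
finger_force: 0.0
```

Call:
play_rows(commands=[[[-0.9,1,0,0,0,0],[-0.9,1,0,0,0,0],[-0.9,1,0,0,0,0],[-0.9,1,0,0,0,0],[-0.9,1,0,0,0,0]]])

```text
time_s: 6.2
eef_pos: [0.319, -0.0432, 0.2315]
orientation: [[-0.944, -0.331, 0.001], [-0.331, 0.944, -0.0], [-0.001, -0.001, -1.0]]
force: [-0.3, 0.2, -0.3]
gripper_width: 0.0857
finger_force: 0.0
```

Call:
play_rows(commands=[[[-0.9,1,0,0,0,0],[-0.9,1,0,0,0,0],[-0.9,1,0,0,0,0],[-0.9,1,0,0,0,0],[-0.9,1,0,0,0,0]]])

```text
time_s: 6.82
eef_pos: [0.3837, 0.1121, 0.2315]
orientation: [[-0.943, -0.331, 0.001], [-0.331, 0.943, -0.0], [-0.001, -0.0, -1.0]]
force: [0.4, -0.6, 0.3]
gripper_width: 0.0855
finger_force: 0.0
```

Call:
play_rows(commands=[[[-0.7,0.7,0,0,0,0],[-0.7,0.7,0,0,0,0],[-0.7,0.7,0,0,0,0],[-0.1,0.1,0,0,0,0],[0,0,0,0,0,0]]])

```text
time_s: 7.45
eef_pos: [0.4167, 0.1809, 0.2313]
orientation: [[-0.943, -0.332, -0.001], [-0.332, 0.943, -0.001], [0.001, -0.0, -1.0]]
force: [-0.5, -0.5, -0.5]
gripper_width: 0.0854
finger_force: 0.0
```

Call:
play_rows(commands=[[[0,0,1,0,0,0],[0,0,1,0,0,0],[0,0,1,0,0,0],[0,0,1,0,0,0],[0,0,1,0,0,0]]])

```text
time_s: 8.07
eef_pos: [0.4167, 0.1802, 0.1058]
orientation: [[-0.944, -0.33, 0.0], [-0.33, 0.944, -0.0], [-0.0, -0.0, -1.0]]
force: [-0.4, -0.8, -0.5]
gripper_width: 0.0852
finger_force: 0.0
```

Call:
play_rows(commands=[[[0,0,0.7,0,0,0],[0,0,0.4,0,0,0],[0,0,0,0,0,0],[0,0,0,0,0,0],[0,0,0,0,0,0]]])

```text
time_s: 8.7
eef_pos: [0.4177, 0.1814, 0.0799]
orientation: [[-0.943, -0.332, 0.002], [-0.332, 0.943, 0.001], [-0.002, -0.0, -1.0]]
force: [0.6, -0.3, 0.3]
gripper_width: 0.0854
finger_force: 0.0
```

Call:
play_rows(commands=[[[0,0,0,0,0,0],[0,0,0,0,0,0],[0,0,0,0,0,0],[0,0,0,0,0,0],[0,0,0,0,0,0]]], grip=1, force=60)

```text
time_s: 9.32
eef_pos: [0.416, 0.1843, 0.0793]
orientation: [[-0.943, -0.333, -0.002], [-0.333, 0.943, 0.008], [-0.001, 0.008, -1.0]]
force: [-2.0, 7.5, 2.6]
gripper_width: 0.0162
finger_force: 58.4
```

Call:
play_rows(commands=[[[0,0,0,0,0,0],[0,0,0,0,0,0],[0,0,0,0,0,0],[0,0,0,0,0,0],[0,0,0,0,0,0]]])

```text
time_s: 9.95
eef_pos: [0.416, 0.1843, 0.0793]
orientation: [[-0.943, -0.334, -0.002], [-0.334, 0.943, 0.008], [-0.001, 0.008, -1.0]]
force: [-2.6, 6.8, 2.5]
gripper_width: 0.0163
finger_force: 58.4
```

```bash
cat >> h.py <<'E'
def yaw(R): return np.arctan2(R[1,0],R[0,0])
def rows(wps,start=None):
    """wps: list of (x,y,z,yaw) world (tool down) -> rows in tool axes/units, from start (measured pose)"""
    s=get_state(); p=np.array(s['eef_pos']) if start is None else np.array(start[:3]); a=yaw(np.array(s['orientation'])) if start is None else start[3]
    out=[]
    for w in wps:
        d=np.array(w[:3])-p; c,sn=np.cos(a),np.sin(a)
        da=(w[3]-a+np.pi)%(2*np.pi)-np.pi
        out.append([round(v,2) for v in [(c*d[0]+sn*d[1])/.025,(sn*d[0]-c*d[1])/.025,-d[2]/.025,0,0,-da/.15]])
        p=np.array(w[:3]);a=w[3]
    return out
def T(q,D): c,s=np.cos(q[2]),np.sin(q[2]); return q[:2]+np.array(D)@np.array([[c,s],[-s,c]])
E
python3 - <<'E'
from h import *
q=np.load('q.npy'); th0=np.radians(19.4); w=[]
for i in range(1,16):
    f=i/15; th=th0*(1-f)+q[2]*f; py=-.12+.12*f
    P=T(q,(-.085,py)); k=P+.187*np.array([-np.sin(th),np.cos(th)]); w.append((*k,.1053,np.pi+th))
P0=T(q,(-.085,-.12))+.187*np.array([-np.sin(th0),np.cos(th0)]); print(P0,w[-1])
for r in rows(w,(*P0,.1053,np.pi+th0)): print(r)
E
```

```text
[0.41585704 0.18245208] (np.float64(0.4821956671086728), np.float64(0.31304037740579527), 0.1053, np.float64(3.1278316565316557))
[np.float64(-0.29), np.float64(0.3), np.float64(-0.0), 0, 0, np.float64(0.16)]
[np.float64(-0.28), np.float64(0.3), np.float64(-0.0), 0, 0, np.float64(0.16)]
[np.float64(-0.27), np.float64(0.3), np.float64(-0.0), 0, 0, np.float64(0.16)]
[np.float64(-0.26), np.float64(0.31), np.float64(-0.0), 0, 0, np.float64(0.16)]
[np.float64(-0.26), np.float64(0.31), np.float64(-0.0), 0, 0, np.float64(0.16)]
[np.float64(-0.25), np.float64(0.31), np.float64(-0.0), 0, 0, np.float64(0.16)]
[np.float64(-0.24), np.float64(0.31), np.float64(-0.0), 0, 0, np.float64(0.16)]
[np.float64(-0.24), np.float64(0.31), np.float64(-0.0), 0, 0, np.float64(0.16)]
[np.float64(-0.23), np.float64(0.31), np.float64(-0.0), 0, 0, np.float64(0.16)]
[np.float64(-0.22), np.float64(0.31), np.float64(-0.0), 0, 0, np.float64(0.16)]
[np.float64(-0.21), np.float64(0.32), np.float64(-0.0), 0, 0, np.float64(0.16)]
[np.float64(-0.21), np.float64(0.32), np.float64(-0.0), 0, 0, np.float64(0.16)]
[np.float64(-0.2), np.float64(0.32), np.float64(-0.0), 0, 0, np.float64(0.16)]
[np.float64(-0.19), np.float64(0.32), np.float64(-0.0), 0, 0, np.float64(0.16)]
[np.float64(-0.18), np.float64(0.32), np.float64(-0.0), 0, 0, np.float64(0.16)]
```

Call:
play_rows(commands=[[[0,0,-0.35,0,0,0],[0,0,-0.35,0,0,0],[0,0,-0.35,0,0,0],[0,0,0,0,0,0],[0,0,0,0,0,0]]])

```text
time_s: 10.58
eef_pos: [0.4156, 0.184, 0.1047]
orientation: [[-0.943, -0.333, -0.003], [-0.333, 0.943, 0.007], [0.001, 0.007, -1.0]]
force: [-3.1, 7.3, -1.6]
gripper_width: 0.0161
finger_force: 58.7
```

Call:
play_rows(commands=[[[-0.29,0.3,0,0,0,0.16],[-0.28,0.3,0,0,0,0.16],[-0.27,0.3,0,0,0,0.16],[-0.26,0.31,0,0,0,0.16],[-0.26,0.31,0,0,0,0.16]]])

```text
time_s: 11.2
eef_pos: [0.4386, 0.2264, 0.1044]
orientation: [[-0.977, -0.215, -0.001], [-0.215, 0.977, -0.003], [0.001, -0.003, -1.0]]
force: [0.5, -2.5, -1.5]
gripper_width: 0.0162
finger_force: 58.8
```

Call:
play_rows(commands=[[[-0.25,0.31,0,0,0,0.16],[-0.24,0.31,0,0,0,0.16],[-0.24,0.31,0,0,0,0.16],[-0.23,0.31,0,0,0,0.16],[-0.22,0.31,0,0,0,0.16]]])

```text
time_s: 11.82
eef_pos: [0.4613, 0.2708, 0.1049]
orientation: [[-0.995, -0.097, -0.0], [-0.097, 0.995, -0.001], [0.0, -0.001, -1.0]]
force: [0.7, -4.1, -1.7]
gripper_width: 0.0164
finger_force: 58.8
```

Call:
play_rows(commands=[[[-0.21,0.32,0,0,0,0.16],[-0.21,0.32,0,0,0,0.16],[-0.2,0.32,0,0,0,0.16],[-0.19,0.32,0,0,0,0.16],[-0.18,0.32,0,0,0,0.16]]])

```text
time_s: 12.45
eef_pos: [0.484, 0.3121, 0.105]
orientation: [[-1.0, 0.023, -0.0], [0.023, 1.0, -0.0], [0.0, -0.0, -1.0]]
force: [0.6, -4.4, -0.9]
gripper_width: 0.0165
finger_force: 58.8
```

Call:
play_rows(commands=[[[0,0,0,0,0,0],[0,0,0,0,0,0],[0,0,0,0,0,0],[0,0,0,0,0,0],[0,0,0,0,0,0]]])

```text
time_s: 13.08
eef_pos: [0.4838, 0.3116, 0.1052]
orientation: [[-1.0, 0.022, 0.0], [0.022, 1.0, 0.0], [-0.0, 0.0, -1.0]]
force: [0.4, -3.6, -0.8]
gripper_width: 0.0161
finger_force: 58.8
```

Run:
```python
from h import *
im=snap('top','t1.png'); cv2.imwrite('pics/c2.png',cv2.resize(im[155:262,135:278,::-1],None,fx=5.5,fy=5.5,interpolation=cv2.INTER_CUBIC))
im=snap('scene','s1.png'); cv2.imwrite('pics/s1c.png',cv2.resize(im[120:230,200:345,::-1],None,fx=5.5,fy=5.4,interpolation=cv2.INTER_CUBIC))
```

```text
(no output)
```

View pics/s1c.png

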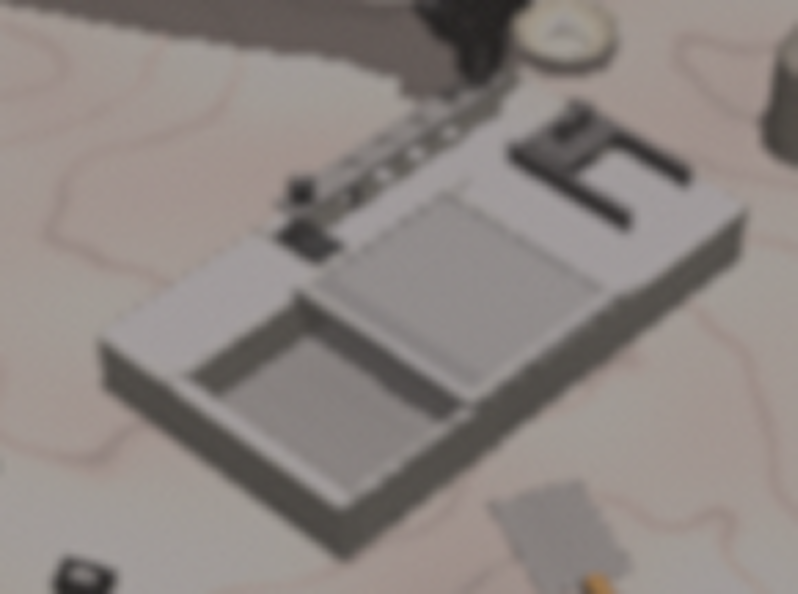

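View pics/c2.png

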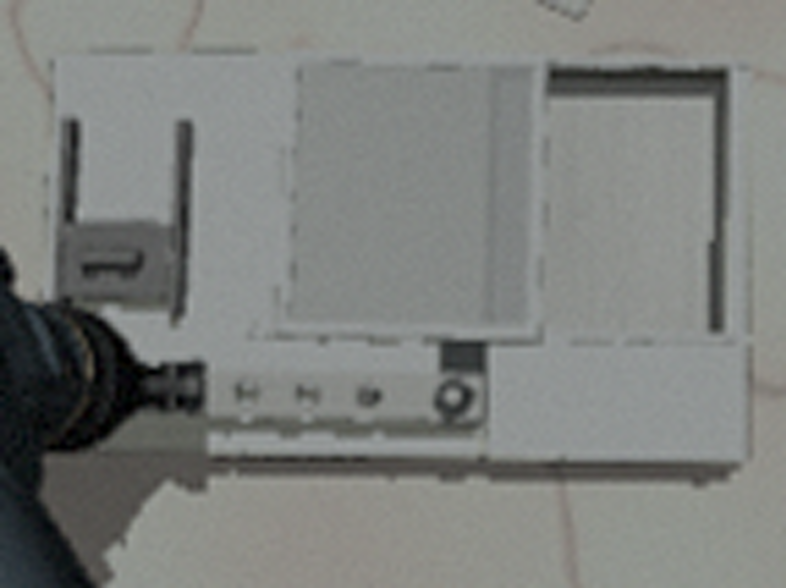

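Hole 4 shows over the peg at crop pixel (369, 396), the bar lies along the deck and the cover is wide open. I'll lower the bar and compare the height reached with the 0.079 grasp height.

Call:
play_rows(commands=[[[0,0,0.25,0,0,0],[0,0,0.25,0,0,0],[0,0,0.25,0,0,0],[0,0,0.25,0,0,0],[0,0,0,0,0,0]]])

```text
time_s: 13.8
eef_pos: [0.4835, 0.312, 0.0795]
orientation: [[-1.0, 0.021, -0.001], [0.021, 1.0, 0.0], [0.001, 0.0, -1.0]]
force: [0.7, -1.2, -0.6]
gripper_width: 0.016
finger_force: 58.9
```

Call:
play_rows(commands=[[[0,0,0,0,0,0],[0,0,0,0,0,0],[0,0,0,0,0,0],[0,0,0,0,0,0],[0,0,0,0,0,0]]], grip=0)

```text
time_s: 14.42
eef_pos: [0.4839, 0.3118, 0.0802]
orientation: [[-1.0, 0.022, 0.0], [0.022, 1.0, 0.0], [-0.0, 0.0, -1.0]]
force: [-0.2, 0.7, -0.2]
gripper_width: 0.0857
finger_force: 0.0
```

Call:
play_rows(commands=[[[0,0,-0.5,0,0,0],[0,0,-1,0,0,0],[0,0,-1,0,0,0],[0,0,-1,0,0,0],[0,0,-1,0,0,0]]])

```text
time_s: 15.05
eef_pos: [0.484, 0.3118, 0.1946]
orientation: [[-1.0, 0.022, 0.001], [0.022, 1.0, 0.001], [-0.001, 0.001, -1.0]]
force: [0.7, 0.5, 0.3]
gripper_width: 0.0854
finger_force: 0.0
```

```bash
cat >> h.py <<'E'
def mounts(f,bm=None):
    im=snap('top',f)[:,:,::-1]; m=cv2.cvtColor(np.ascontiguousarray(im),cv2.COLOR_BGR2GRAY)
    b=(m<75).astype(np.uint8); b[:, :280]=0; b[:, 372:]=0; b[:175]=0; b[270:]=0
    b=cv2.morphologyEx(b,cv2.MORPH_CLOSE,np.ones((5,5))); n,l,st,c=cv2.connectedComponentsWithStats(b)
    for i in range(1,n):
        if st[i,4]<20: continue
        cs,_=cv2.findContours((l==i).astype(np.uint8),0,2); P=[ray('top',p[0],.018)[:2]*1000 for p in cs[0]]
        r=cv2.minAreaRect(np.array(P,np.float32)); bx=cv2.boxPoints(r); e=max([bx[1]-bx[0],bx[2]-bx[1]],key=np.linalg.norm)
        print(c[i].round(),'centre',np.round(r[0]),np.round(r[1]),'long axis deg',round(np.degrees(np.arctan2(e[1],e[0])),1))
E
python3 - <<'E'
from h import *
np.set_printoptions(precision=4,suppress=True)
mounts('t2.png'); s=get_state();print(s['eef_pos'],s['joints'])
print([d for d in spotter.recognise('top','cover')][:2])
for k in range(1,2): print([(d['centre'],d['score']) for d in spotter.recognise('top','mount1_c')])
q=np.load('q.npy')
for y in (-.14,-.105,-.07,): print(T(q,(.01,y)),T(q,(.07,y)))
im=cv2.imread('pics/t2.png');cv2.imwrite('pics/c3.png',cv2.resize(im[170:265,135:380],None,fx=3.2,fy=3.2,interpolation=cv2.INTER_CUBIC))
E
```

```text
[358. 192.] centre [ 596. -335.] [26. 34.] long axis deg -1.7
[311. 199.] centre [ 572. -178.] [36. 27.] long axis deg 22.2
[326. 220.] centre [ 503. -230.] [37. 17.] long axis deg 20.6
[305. 242.] centre [ 432. -157.] [26. 33.] long axis deg -0.1
[358. 241.] centre [ 436. -329.] [39. 25.] long axis deg 75.7
[0.4857 0.3126 0.1988] [0.4559 0.1715 0.1685 1.5597 0.     0.4776]
[{'centre': [0.5769, 0.1521, 0.0683], 'score': 0.94}]
[([0.4777, 0.198, 0.0722], 0.63), ([0.4309, -0.33, 0.0165], 0.62)]
[ 0.5727 -0.0152] [ 0.6327 -0.0161]
[0.5732 0.0198] [0.6332 0.0189]
[0.5737 0.0548] [0.6336 0.0539]
```

View pics/c3.png

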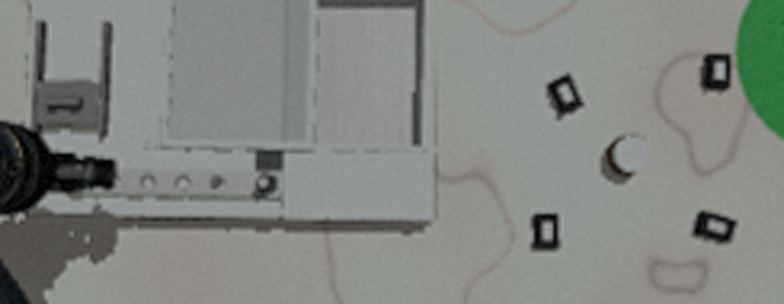

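Call:
play_rows(commands=[[[0,0,0,0,0,-0.98],[0,0,0,0,0,-0.98],[0,0,0,0,0,-0.98],[0,0,0,0,0,0],[0,0,0,0,0,0]]], grip=0.35, force=50)

```text
time_s: 15.82
eef_pos: [0.4834, 0.3115, 0.1917]
orientation: [[-0.914, -0.405, -0.001], [-0.405, 0.914, -0.001], [0.001, -0.0, -1.0]]
force: [0.2, 0.9, 0.2]
gripper_width: 0.0554
finger_force: 0.0
```

Call:
play_rows(commands=[[[0.24,-0.97,0,0,0,0],[0.24,-0.97,0,0,0,0],[0.24,-0.97,0,0,0,0],[0.24,-0.97,0,0,0,0],[0.24,-0.97,0,0,0,0]]])

```text
time_s: 16.45
eef_pos: [0.5058, 0.1879, 0.1923]
orientation: [[-0.914, -0.405, -0.0], [-0.405, 0.914, -0.0], [0.0, 0.0, -1.0]]
force: [-0.1, -0.2, -0.4]
gripper_width: 0.0558
finger_force: 0.0
```

Call:
play_rows(commands=[[[0.24,-0.97,0,0,0,0],[0.24,-0.97,0,0,0,0],[0.24,-0.97,0,0,0,0],[0.24,-0.97,0,0,0,0],[0.24,-0.97,0,0,0,0]]])

```text
time_s: 17.08
eef_pos: [0.5277, 0.065, 0.1924]
orientation: [[-0.914, -0.405, -0.0], [-0.405, 0.914, 0.0], [0.0, 0.0, -1.0]]
force: [-0.1, 0.1, 0.4]
gripper_width: 0.0556
finger_force: 0.0
```

Call:
play_rows(commands=[[[0.24,-0.97,0,0,0,0],[0.24,-0.97,0,0,0,0],[0.24,-0.97,0,0,0,0],[0.24,-0.97,0,0,0,0],[0.24,-0.97,0,0,0,0]]])

```text
time_s: 17.7
eef_pos: [0.5496, -0.0579, 0.1923]
orientation: [[-0.914, -0.405, -0.0], [-0.405, 0.914, 0.0], [0.0, 0.0, -1.0]]
force: [0.1, 0.2, 0.1]
gripper_width: 0.0555
finger_force: 0.0
```

Run:
```python
from h import *
mounts('t3.png'); s=get_state();print(s['eef_pos'],s['joints'],s['gripper_width'],np.degrees(yaw(s['orientation'])))
```

```text
[293. 216.] centre [ 499. -135.] [119. 311.] long axis deg -0.6
[358. 192.] centre [ 596. -335.] [26. 34.] long axis deg -1.7
[326. 220.] centre [ 503. -230.] [37. 17.] long axis deg 20.6
[358. 241.] centre [ 436. -329.] [39. 25.] long axis deg 75.7
[ 0.55021127 -0.0610716   0.19210013] [-0.23006269  0.11609332  0.0937023   1.54751258 -0.00283254 -0.64491494] 0.05543559436641796 -156.23086901939493
```

Call:
play_rows(commands=[[[0.22,-0.93,0,0,0,0],[0.22,-0.93,0,0,0,0],[0.22,-0.93,0,0,0,0],[0.22,-0.93,0,0,0,0],[0.22,-0.93,0,0,0,0]]])

```text
time_s: 18.38
eef_pos: [0.5721, -0.1759, 0.1925]
orientation: [[-0.914, -0.407, 0.0], [-0.407, 0.914, 0.0], [-0.0, 0.0, -1.0]]
force: [0.7, -0.7, 0.6]
gripper_width: 0.0551
finger_force: 0.0
```

Call:
play_rows(commands=[[[0,0,1,0,0,0],[0,0,1,0,0,0],[0,0,1,0,0,0],[0,0,1,0,0,0],[0,0,1,0,0,0]]])

```text
time_s: 19.0
eef_pos: [0.572, -0.1754, 0.0667]
orientation: [[-0.914, -0.407, 0.0], [-0.407, 0.914, -0.0], [-0.0, -0.0, -1.0]]
force: [0.3, -0.4, -0.3]
gripper_width: 0.0556
finger_force: 0.0
```

Call:
play_rows(commands=[[[0,0,0.9,0,0,0],[0,0,0.9,0,0,0],[0,0,0.5,0,0,0],[0,0,0.3,0,0,0],[0,0,0,0,0,0]]])

```text
time_s: 19.62
eef_pos: [0.5718, -0.1747, 0.0024]
orientation: [[-0.913, -0.407, -0.0], [-0.407, 0.913, 0.0], [0.0, 0.0, -1.0]]
force: [-0.0, 0.2, -0.1]
gripper_width: 0.0556
finger_force: 0.0
```

Call:
play_rows(commands=[[[0,0,0,0,0,0],[0,0,0,0,0,0],[0,0,0,0,0,0],[0,0,0,0,0,0],[0,0,0,0,0,0]]], grip=1, force=50)

```text
time_s: 20.25
eef_pos: [0.573, -0.175, 0.004]
orientation: [[-0.913, -0.407, 0.002], [-0.407, 0.913, -0.001], [-0.002, -0.002, -1.0]]
force: [-0.1, -0.1, 6.4]
gripper_width: 0.0229
finger_force: 51.5
```

Call:
play_rows(commands=[[[0,0,-0.5,0,0,0],[0,0,-1,0,0,0],[0,0,-1,0,0,0],[0,0,-1,0,0,0],[0,0,-1,0,0,0]]])

```text
time_s: 20.88
eef_pos: [0.5712, -0.1742, 0.1156]
orientation: [[-0.913, -0.407, -0.001], [-0.407, 0.913, 0.001], [0.001, 0.001, -1.0]]
force: [0.5, 0.3, -0.2]
gripper_width: 0.0227
finger_force: 50.8
```

Call:
play_rows(commands=[[[0,0,0,0,0,-0.96],[0,0,0,0,0,-0.96],[0,0,0,0,0,-0.96],[0,0,0,0,0,-0.96],[0,0,0,0,0,-0.96]]])

```text
time_s: 21.5
eef_pos: [0.5713, -0.1742, 0.1148]
orientation: [[-0.414, -0.91, -0.001], [-0.91, 0.414, 0.001], [0.0, 0.002, -1.0]]
force: [0.3, -0.5, -1.1]
gripper_width: 0.0231
finger_force: 50.8
```

Call:
play_rows(commands=[[[0,0,0,0,0,-0.96],[0,0,0,0,0,-0.96],[0,0,0,0,0,-0.96],[0,0,0,0,0,0],[0,0,0,0,0,0]]])

```text
time_s: 22.12
eef_pos: [0.5716, -0.1744, 0.1149]
orientation: [[-0.002, -1.0, -0.001], [-1.0, 0.002, 0.0], [-0.0, 0.001, -1.0]]
force: [0.9, 1.3, -0.3]
gripper_width: 0.0224
finger_force: 50.8
```

Call:
play_rows(commands=[[[-0.85,-0.3,0,0,0,0],[-0.85,-0.3,0,0,0,0],[-0.85,-0.3,0,0,0,0],[-0.85,-0.3,0,0,0,0],[-0.85,-0.3,0,0,0,0]]])

```text
time_s: 22.75
eef_pos: [0.6096, -0.0672, 0.115]
orientation: [[-0.0, -1.0, -0.0], [-1.0, 0.0, 0.0], [-0.0, 0.0, -1.0]]
force: [0.2, -0.1, -0.0]
gripper_width: 0.0226
finger_force: 50.8
```

Call:
play_rows(commands=[[[-0.85,-0.3,0,0,0,0],[-0.85,-0.3,0,0,0,0],[-0.85,-0.3,0,0,0,0],[0,0,0,0,0,0],[0,0,0,0,0,0]]])

```text
time_s: 23.38
eef_pos: [0.6317, -0.0047, 0.1149]
orientation: [[0.0, -1.0, -0.0], [-1.0, -0.0, -0.001], [0.001, 0.0, -1.0]]
force: [0.6, -0.9, -0.1]
gripper_width: 0.0227
finger_force: 50.8
```

Call:
play_rows(commands=[[[0,0,1,0,0,0],[0,0,1,0,0,0],[0,0,1,0,0,0],[0,0,0.7,0,0,0],[0,0,0.3,0,0,0]]])

```text
time_s: 24.0
eef_pos: [0.6307, -0.005, 0.0139]
orientation: [[-0.001, -1.0, -0.002], [-1.0, 0.001, 0.0], [-0.0, 0.002, -1.0]]
force: [-8.1, -0.2, 40.0]
gripper_width: 0.0229
finger_force: 56.8
```

Call:
play_rows(commands=[[[0,0,0,0,0,0],[0,0,0,0,0,0],[0,0,0,0,0,0],[0,0,0,0,0,0],[0,0,0,0,0,0]]], grip=0.5)

```text
time_s: 24.62
eef_pos: [0.6319, -0.0045, 0.0152]
orientation: [[0.0, -1.0, 0.0], [-1.0, -0.0, -0.0], [0.0, -0.0, -1.0]]
force: [-0.3, -0.0, 0.1]
gripper_width: 0.0426
finger_force: 0.0
```

Call:
play_rows(commands=[[[0,0,-1,0,0,0],[0,0,-1,0,0,0],[0,0,-1,0,0,0],[0,0,-1,0,0,0],[0,0,-1,0,0,0]]])

```text
time_s: 25.25
eef_pos: [0.6317, -0.0045, 0.1409]
orientation: [[0.0, -1.0, -0.0], [-1.0, -0.0, -0.0], [0.0, 0.0, -1.0]]
force: [0.5, -0.2, 0.6]
gripper_width: 0.0428
finger_force: 0.0
```

Run:
```python
from h import *
mounts('t4.png'); s=get_state();print(s['eef_pos'],s['gripper_width'],np.degrees(yaw(s['orientation'])))
```

```text
[358. 192.] centre [ 596. -335.] [26. 34.] long axis deg -1.7
[326. 220.] centre [ 503. -230.] [37. 17.] long axis deg 20.6
[305. 242.] centre [ 432. -157.] [26. 33.] long axis deg -0.1
[358. 241.] centre [ 436. -329.] [39. 25.] long axis deg 75.7
[ 0.63377206 -0.00469018  0.14534325] 0.04318945628871045 -89.97096642585518
```

Call:
play_rows(commands=[[[0.88,0.1,0,0,0,0],[0.88,0.1,0,0,0,0],[0.88,0.1,0,0,0,0],[0.88,0.1,0,0,0,0],[0.88,0.1,0,0,0,0]]], grip=0.2)

```text
time_s: 25.92
eef_pos: [0.6188, -0.1164, 0.1396]
orientation: [[-0.0, -1.0, -0.001], [-1.0, 0.0, 0.0], [-0.0, 0.001, -1.0]]
force: [-0.2, -1.0, 0.0]
gripper_width: 0.0681
finger_force: 0.0
```

Call:
play_rows(commands=[[[0.88,0.1,0,0,0,0],[0.88,0.1,0,0,0,0],[0.88,0.1,0,0,0,0],[0.88,0.1,0,0,0,0],[0.88,0.1,0,0,0,0]]])

```text
time_s: 26.55
eef_pos: [0.6067, -0.2259, 0.14]
orientation: [[0.001, -1.0, 0.0], [-1.0, -0.001, -0.0], [0.0, -0.0, -1.0]]
force: [-0.2, -0.7, -0.6]
gripper_width: 0.0679
finger_force: 0.0
```

Call:
play_rows(commands=[[[0.88,0.09,0,0,0,0],[0.88,0.09,0,0,0,0],[0.88,0.09,0,0,0,0],[0.88,0.09,0,0,0,0],[0.88,0.09,0,0,0,0]]])

```text
time_s: 27.18
eef_pos: [0.5955, -0.336, 0.14]
orientation: [[0.0, -1.0, 0.0], [-1.0, -0.0, 0.0], [-0.0, -0.0, -1.0]]
force: [1.1, -0.3, -0.5]
gripper_width: 0.0681
finger_force: 0.0
```

Run:
```python
from h import *
mounts('t5.png'); s=get_state();print(s['eef_pos'],s['gripper_width'],np.degrees(yaw(s['orientation'])))
```

```text
[352. 239.] centre [ 499. -282.] [185. 315.] long axis deg -2.0
[358. 192.] centre [ 596. -335.] [26. 34.] long axis deg -1.7
[327. 220.] centre [ 506. -233.] [43. 24.] long axis deg 17.1
[305. 242.] centre [ 432. -157.] [26. 39.] long axis deg -0.9
[ 0.594845   -0.339301    0.13975319] 0.06859988367344064 -90.1419022617033
```

Call:
play_rows(commands=[[[-0.1,0,1,0,0,0],[0,0,1,0,0,0],[0,0,1,0,0,0],[0,0,1,0,0,0],[0,0,0.9,0,0,0]]])

```text
time_s: 27.85
eef_pos: [0.5955, -0.3319, 0.0165]
orientation: [[0.001, -1.0, -0.001], [-1.0, -0.001, 0.001], [-0.001, 0.001, -1.0]]
force: [-0.4, 0.6, 0.3]
gripper_width: 0.0679
finger_force: 0.0
```

Call:
play_rows(commands=[[[0,0,0.3,0,0,0],[0,0,0.1,0,0,0],[0,0,0,0,0,0],[0,0,0,0,0,0],[0,0,0,0,0,0]]])

```text
time_s: 28.48
eef_pos: [0.5962, -0.3324, 0.0086]
orientation: [[0.0, -1.0, 0.001], [-1.0, -0.0, -0.001], [0.001, -0.001, -1.0]]
force: [-0.7, -0.9, -0.8]
gripper_width: 0.0682
finger_force: 0.0
```

Call:
play_rows(commands=[[[0,0,0,0,0,0],[0,0,0,0,0,0],[0,0,0,0,0,0],[0,0,0,0,0,0],[0,0,0,0,0,0]]], grip=1)

```text
time_s: 29.1
eef_pos: [0.596, -0.3323, 0.0081]
orientation: [[0.0, -1.0, 0.001], [-1.0, -0.0, -0.001], [0.001, -0.001, -1.0]]
force: [1.4, -0.3, 2.8]
gripper_width: 0.0342
finger_force: 50.0
```

Call:
play_rows(commands=[[[0,0,-0.5,0,0,0],[0,0,-1,0,0,0],[0,0,-1,0,0,0],[0,0,-1,0,0,0],[0,0,-1,0,0,0]]])

```text
time_s: 29.72
eef_pos: [0.5954, -0.3318, 0.1209]
orientation: [[0.0, -1.0, -0.001], [-1.0, -0.0, 0.0], [-0.0, 0.001, -1.0]]
force: [0.2, 0.1, -0.6]
gripper_width: 0.0347
finger_force: 49.8
```

Call:
play_rows(commands=[[[-0.88,0.08,0,0,0,0],[-0.88,0.08,0,0,0,0],[-0.88,0.08,0,0,0,0],[-0.88,0.08,0,0,0,0],[-0.88,0.08,0,0,0,0]]])

```text
time_s: 30.35
eef_pos: [0.5854, -0.2208, 0.1201]
orientation: [[0.0, -1.0, -0.0], [-1.0, -0.0, 0.0], [-0.0, 0.0, -1.0]]
force: [1.1, -0.2, -0.8]
gripper_width: 0.0343
finger_force: 49.8
```

Call:
play_rows(commands=[[[-0.88,0.08,0,0,0,0],[-0.88,0.08,0,0,0,0],[-0.88,0.08,0,0,0,0],[-0.88,0.08,0,0,0,0],[-0.88,0.08,0,0,0,0]]])

```text
time_s: 30.98
eef_pos: [0.5754, -0.1106, 0.1201]
orientation: [[0.0, -1.0, 0.0], [-1.0, -0.0, -0.0], [0.0, -0.0, -1.0]]
force: [0.4, 0.3, -0.6]
gripper_width: 0.034
finger_force: 49.8
```

Call:
play_rows(commands=[[[-0.87,0.08,0,0,0,0],[-0.87,0.08,0,0,0,0],[-0.87,0.08,0,0,0,0],[-0.87,0.08,0,0,0,0],[-0.87,0.08,0,0,0,0]]])

```text
time_s: 31.6
eef_pos: [0.5654, -0.0019, 0.1201]
orientation: [[0.0, -1.0, 0.0], [-1.0, -0.0, 0.0], [-0.0, -0.0, -1.0]]
force: [0.1, 0.5, 0.4]
gripper_width: 0.0344
finger_force: 49.8
```

Call:
play_rows(commands=[[[0,0,0.9,0,0,0],[0,0,0.9,0,0,0],[0,0,0.9,0,0,0],[0,0,0.8,0,0,0],[0,0,0.4,0,0,0]]])

```text
time_s: 32.22
eef_pos: [0.5645, -0.0025, 0.0211]
orientation: [[0.001, -1.0, -0.002], [-1.0, -0.001, 0.0], [-0.0, 0.002, -1.0]]
force: [-0.3, -0.6, -0.5]
gripper_width: 0.0344
finger_force: 49.8
```

Call:
play_rows(commands=[[[0,0,0.1,0,0,0],[0,0,0,0,0,0],[0,0,0,0,0,0],[0,0,0,0,0,0],[0,0,0,0,0,0]]], grip=0.42)

```text
time_s: 32.85
eef_pos: [0.5659, -0.0034, 0.0205]
orientation: [[0.0, -1.0, 0.001], [-1.0, -0.0, -0.0], [0.0, -0.001, -1.0]]
force: [-1.1, -0.4, 0.6]
gripper_width: 0.0492
finger_force: 0.0
```

Call:
play_rows(commands=[[[0,0,-1,0,0,0],[0,0,-1,0,0,0],[0,0,-1,0,0,0],[0,0,-1,0,0,0],[0,0,-1,0,0,0]]])

```text
time_s: 33.48
eef_pos: [0.5655, -0.0033, 0.146]
orientation: [[0.0, -1.0, 0.0], [-1.0, -0.0, -0.0], [0.0, -0.0, -1.0]]
force: [-0.9, -0.6, -0.1]
gripper_width: 0.0496
finger_force: 0.0
```

Run:
```python
from h import *
mounts('t6.png'); s=get_state();print(s['eef_pos'],s['gripper_width'])
```

```text
[326. 220.] centre [ 503. -230.] [37. 17.] long axis deg 20.6
[305. 242.] centre [ 432. -157.] [26. 33.] long axis deg -0.1
[358. 241.] centre [ 436. -329.] [39. 25.] long axis deg 75.7
[ 0.56762202 -0.00357061  0.15021034] 0.04931128622608303
```

Call:
play_rows(commands=[[[0.62,0.53,0,0,0,0],[0.62,0.53,0,0,0,0],[0.62,0.53,0,0,0,0],[0.62,0.53,0,0,0,0],[0.62,0.53,0,0,0,0]]], grip=0.2)

```text
time_s: 34.15
eef_pos: [0.498, -0.082, 0.1448]
orientation: [[-0.0, -1.0, -0.0], [-1.0, 0.0, 0.0], [-0.0, 0.0, -1.0]]
force: [0.8, -0.7, 0.2]
gripper_width: 0.068
finger_force: 0.0
```

Call:
play_rows(commands=[[[0.61,0.54,0,0,0,0],[0.61,0.54,0,0,0,0],[0.61,0.54,0,0,0,0],[0.61,0.54,0,0,0,0],[0.61,0.54,0,0,0,0]]])

```text
time_s: 34.78
eef_pos: [0.4308, -0.1581, 0.145]
orientation: [[0.0, -1.0, 0.0], [-1.0, -0.0, -0.0], [0.0, -0.0, -1.0]]
force: [-0.9, -0.3, -0.3]
gripper_width: 0.0685
finger_force: 0.0
```

Call:
play_rows(commands=[[[0,0,1,0,0,0],[0,0,1,0,0,0],[0,0,1,0,0,0],[0,0,1,0,0,0],[0,0,0.9,0,0,0]]])

```text
time_s: 35.4
eef_pos: [0.4311, -0.1575, 0.0216]
orientation: [[-0.0, -1.0, -0.0], [-1.0, 0.0, 0.0], [-0.0, 0.0, -1.0]]
force: [-0.5, 1.0, 0.4]
gripper_width: 0.0681
finger_force: 0.0
```

Call:
play_rows(commands=[[[0,0,0.5,0,0,0],[0,0,0.1,0,0,0],[0,0,0,0,0,0],[0,0,0,0,0,0],[0,0,0,0,0,0]]])

```text
time_s: 36.02
eef_pos: [0.4325, -0.1574, 0.0084]
orientation: [[0.001, -1.0, 0.001], [-1.0, -0.001, -0.001], [0.001, -0.001, -1.0]]
force: [0.4, 0.5, 0.1]
gripper_width: 0.0682
finger_force: 0.0
```

Call:
play_rows(commands=[[[0,0,0,0,0,0],[0,0,0,0,0,0],[0,0,0,0,0,0],[0,0,0,0,0,0],[0,0,0,0,0,0]]], grip=1)

```text
time_s: 36.65
eef_pos: [0.4323, -0.1573, 0.008]
orientation: [[0.0, -1.0, 0.001], [-1.0, -0.0, -0.001], [0.001, -0.001, -1.0]]
force: [-0.1, -0.1, 2.5]
gripper_width: 0.0351
finger_force: 50.6
```

Call:
play_rows(commands=[[[0,0,-0.5,0,0,0],[0,0,-1,0,0,0],[0,0,-1,0,0,0],[0,0,-1,0,0,0],[0,0,-1,0,0,0]]])

```text
time_s: 37.28
eef_pos: [0.4314, -0.1569, 0.1209]
orientation: [[0.0, -1.0, -0.001], [-1.0, -0.0, 0.0], [-0.0, 0.001, -1.0]]
force: [0.0, 0.4, -1.6]
gripper_width: 0.0346
finger_force: 50.1
```

Call:
play_rows(commands=[[[-0.8,-0.8,0,0,0,0],[-0.8,-0.8,0,0,0,0],[-0.8,-0.8,0,0,0,0],[-0.8,-0.8,0,0,0,0],[-0.8,-0.8,0,0,0,0]]])

```text
time_s: 37.9
eef_pos: [0.5319, -0.0563, 0.12]
orientation: [[0.0, -1.0, -0.001], [-1.0, -0.0, 0.0], [-0.0, 0.001, -1.0]]
force: [-0.6, -0.3, -0.9]
gripper_width: 0.0345
finger_force: 50.2
```

Call:
play_rows(commands=[[[-0.8,-0.8,0,0,0,0],[-0.8,-0.8,0,0,0,0],[-0.8,-0.8,0,0,0,0],[-0.8,-0.8,0,0,0,0],[-0.8,-0.8,0,0,0,0]]])

```text
time_s: 38.52
eef_pos: [0.6319, 0.0437, 0.1199]
orientation: [[0.0, -1.0, -0.001], [-1.0, -0.0, -0.0], [0.0, 0.001, -1.0]]
force: [0.4, -0.9, -1.0]
gripper_width: 0.0346
finger_force: 50.2
```

Call:
play_rows(commands=[[[0,0,0,0,0,0],[0,0,0.9,0,0,0],[0,0,0.9,0,0,0],[0,0,0.9,0,0,0],[0,0,0.8,0,0,0]]])

```text
time_s: 39.15
eef_pos: [0.6308, 0.0423, 0.0316]
orientation: [[-0.0, -1.0, -0.002], [-1.0, 0.0, -0.0], [0.0, 0.002, -1.0]]
force: [-1.1, 0.0, -0.9]
gripper_width: 0.0344
finger_force: 50.2
```

Call:
play_rows(commands=[[[0,0,0.4,0,0,0],[0,0,0.1,0,0,0],[0,0,0,0,0,0],[0,0,0,0,0,0],[0,0,0,0,0,0]]])

```text
time_s: 39.78
eef_pos: [0.6325, 0.043, 0.021]
orientation: [[0.0, -1.0, 0.002], [-1.0, -0.0, -0.0], [0.0, -0.002, -1.0]]
force: [0.6, -1.1, -0.9]
gripper_width: 0.035
finger_force: 50.2
```

Call:
play_rows(commands=[[[0,0,0,0,0,0],[0,0,0,0,0,0],[0,0,0,0,0,0],[0,0,0,0,0,0],[0,0,0,0,0,0]]], grip=0.42)

```text
time_s: 40.4
eef_pos: [0.6317, 0.043, 0.02]
orientation: [[0.0, -1.0, -0.0], [-1.0, -0.0, -0.0], [0.0, 0.0, -1.0]]
force: [0.3, 1.1, -0.2]
gripper_width: 0.0493
finger_force: 0.0
```

Call:
play_rows(commands=[[[0,0,-1,0,0,0],[0,0,-1,0,0,0],[0,0,-1,0,0,0],[0,0,-1,0,0,0],[0,0,-1,0,0,0]]])

```text
time_s: 41.02
eef_pos: [0.6317, 0.043, 0.1459]
orientation: [[0.0, -1.0, 0.0], [-1.0, -0.0, 0.0], [-0.0, -0.0, -1.0]]
force: [0.5, -0.1, 0.4]
gripper_width: 0.0493
finger_force: 0.0
```

Run:
```python
from h import *
mounts('t7.png'); s=get_state();print(s['eef_pos'],s['gripper_width'])
```

```text
[326. 220.] centre [ 503. -230.] [37. 17.] long axis deg 20.6
[358. 241.] centre [ 436. -329.] [39. 25.] long axis deg 75.7
[0.63373827 0.0429223  0.15032293] 0.04934740940989338
```

Call:
play_rows(commands=[[[0,0,0,0,0,0.81],[0,0,0,0,0,0.81],[0,0,0,0,0,0],[0.82,0.2,0,0,0,0],[0.82,0.2,0,0,0,0]]], grip=0.3)

```text
time_s: 41.7
eef_pos: [0.6113, 0.0042, 0.1448]
orientation: [[-0.239, -0.971, -0.001], [-0.971, 0.239, -0.001], [0.001, 0.001, -1.0]]
force: [0.8, -0.3, -0.6]
gripper_width: 0.0597
finger_force: 0.0
```

Call:
play_rows(commands=[[[0.82,0.2,0,0,0,0],[0.82,0.2,0,0,0,0],[0.82,0.2,0,0,0,0],[0.82,0.2,0,0,0,0],[0.82,0.2,0,0,0,0]]])

```text
time_s: 42.32
eef_pos: [0.5626, -0.0892, 0.1451]
orientation: [[-0.24, -0.971, 0.0], [-0.971, 0.24, -0.0], [0.0, -0.0, -1.0]]
force: [1.0, 0.2, -0.8]
gripper_width: 0.0596
finger_force: 0.0
```

Call:
play_rows(commands=[[[0.82,0.2,0,0,0,0],[0.82,0.2,0,0,0,0],[0.82,0.2,0,0,0,0],[0.82,0.2,0,0,0,0],[0.82,0.2,0,0,0,0]]])

```text
time_s: 42.95
eef_pos: [0.5138, -0.1826, 0.1451]
orientation: [[-0.24, -0.971, 0.0], [-0.971, 0.24, -0.0], [0.0, -0.0, -1.0]]
force: [-0.2, 0.0, -0.5]
gripper_width: 0.0599
finger_force: 0.0
```

Call:
play_rows(commands=[[[0.82,0.2,0,0,0,0],[0.82,0.2,0,0,0,0],[0.82,0.2,0,0,0,0],[0.82,0.2,0,0,0,0],[0.82,0.2,0,0,0,0]]])

```text
time_s: 43.58
eef_pos: [0.4648, -0.276, 0.1451]
orientation: [[-0.24, -0.971, 0.0], [-0.971, 0.24, -0.0], [0.0, -0.0, -1.0]]
force: [1.0, -0.0, 0.1]
gripper_width: 0.06
finger_force: 0.0
```

Call:
play_rows(commands=[[[0.8,0.2,0,0,0,0],[0.8,0.2,0,0,0,0],[0.8,0.2,0,0,0,0],[0,0,0,0,0,0],[0,0,0,0,0,0]]])

```text
time_s: 44.2
eef_pos: [0.4366, -0.3294, 0.145]
orientation: [[-0.24, -0.971, 0.0], [-0.971, 0.24, 0.001], [-0.001, -0.0, -1.0]]
force: [-0.3, 0.3, -0.4]
gripper_width: 0.0599
finger_force: 0.0
```

Run:
```python
from h import *
mounts('t8.png'); s=get_state();print(s['eef_pos'],s['gripper_width'])
```

```text
[326. 220.] centre [ 503. -230.] [37. 17.] long axis deg 20.6
[365. 247.] centre [ 415. -339.] [ 65. 140.] long axis deg -1.9
[343. 256.] centre [ 386. -280.] [68. 49.] long axis deg 52.6
[ 0.43672611 -0.32914122  0.14503637] 0.05959039954600637
```

Call:
play_rows(commands=[[[0,0,1,0,0,0],[0,0,1,0,0,0],[0,0,1,0,0,0],[0,0,1,0,0,0],[0,0,0.9,0,0,0]]])

```text
time_s: 44.88
eef_pos: [0.4369, -0.3285, 0.0216]
orientation: [[-0.239, -0.971, -0.0], [-0.971, 0.239, 0.001], [-0.001, 0.0, -1.0]]
force: [0.2, -0.4, 0.5]
gripper_width: 0.06
finger_force: 0.0
```

Call:
play_rows(commands=[[[0,0,0.5,0,0,0],[0,0,0.1,0,0,0],[0,0,0,0,0,0],[0,0,0,0,0,0],[0,0,0,0,0,0]]])

```text
time_s: 45.5
eef_pos: [0.4371, -0.3301, 0.0085]
orientation: [[-0.24, -0.971, 0.001], [-0.971, 0.24, -0.001], [0.001, -0.002, -1.0]]
force: [0.0, 0.1, 0.2]
gripper_width: 0.0599
finger_force: 0.0
```

Call:
play_rows(commands=[[[0,0,0,0,0,0],[0,0,0,0,0,0],[0,0,0,0,0,0],[0,0,0,0,0,0],[0,0,0,0,0,0]]], grip=1)

```text
time_s: 46.12
eef_pos: [0.4368, -0.3298, 0.008]
orientation: [[-0.24, -0.971, 0.001], [-0.971, 0.24, -0.001], [0.0, -0.001, -1.0]]
force: [0.2, 0.8, 1.7]
gripper_width: 0.022
finger_force: 51.2
```

Call:
play_rows(commands=[[[0,0,-0.5,0,0,0],[0,0,-1,0,0,0],[0,0,-1,0,0,0],[0,0,-1,0,0,0],[0,0,-1,0,0,0]]])

```text
time_s: 46.75
eef_pos: [0.4364, -0.3293, 0.1212]
orientation: [[-0.24, -0.971, -0.0], [-0.971, 0.24, 0.0], [-0.0, 0.0, -1.0]]
force: [-0.5, -0.1, -0.6]
gripper_width: 0.0226
finger_force: 50.8
```

Call:
play_rows(commands=[[[0,0,0,0,0,-0.81],[0,0,0,0,0,-0.81],[0,0,0,0,0,0],[0,0,0,0,0,0],[0,0,0,0,0,0]]])

```text
time_s: 47.38
eef_pos: [0.4365, -0.3294, 0.12]
orientation: [[-0.001, -1.0, -0.0], [-1.0, 0.001, 0.0], [-0.0, 0.0, -1.0]]
force: [-0.1, 0.3, -0.1]
gripper_width: 0.0223
finger_force: 50.8
```

Call:
play_rows(commands=[[[-1,-0.34,0,0,0,0],[-1,-0.34,0,0,0,0],[-1,-0.34,0,0,0,0],[-1,-0.34,0,0,0,0],[-1,-0.34,0,0,0,0]]])

```text
time_s: 48.0
eef_pos: [0.4792, -0.2037, 0.12]
orientation: [[-0.0, -1.0, 0.0], [-1.0, 0.0, 0.0], [-0.0, -0.0, -1.0]]
force: [-0.2, 0.1, -0.1]
gripper_width: 0.0225
finger_force: 50.8
```

Call:
play_rows(commands=[[[-1,-0.34,0,0,0,0],[-1,-0.34,0,0,0,0],[-1,-0.34,0,0,0,0],[-1,-0.34,0,0,0,0],[-1,-0.34,0,0,0,0]]])

```text
time_s: 48.62
eef_pos: [0.5216, -0.0787, 0.12]
orientation: [[-0.0, -1.0, -0.0], [-1.0, 0.0, -0.0], [0.0, 0.0, -1.0]]
force: [0.5, -0.2, -0.3]
gripper_width: 0.0223
finger_force: 50.8
```

Call:
play_rows(commands=[[[-1,-0.34,0,0,0,0],[-1,-0.34,0,0,0,0],[-1,-0.34,0,0,0,0],[-1,-0.34,0,0,0,0],[-1,-0.34,0,0,0,0]]])

```text
time_s: 49.25
eef_pos: [0.5641, 0.0463, 0.12]
orientation: [[-0.0, -1.0, -0.0], [-1.0, 0.0, -0.0], [0.0, 0.0, -1.0]]
force: [0.8, 0.2, 0.3]
gripper_width: 0.0223
finger_force: 50.8
```

Call:
play_rows(commands=[[[0,0,0,0,0,0],[0,0,0.9,0,0,0],[0,0,0.9,0,0,0],[0,0,0.9,0,0,0],[0,0,0.8,0,0,0]]])

```text
time_s: 49.88
eef_pos: [0.5633, 0.0445, 0.0316]
orientation: [[-0.001, -1.0, -0.001], [-1.0, 0.001, -0.001], [0.001, 0.001, -1.0]]
force: [-0.2, 0.6, -1.1]
gripper_width: 0.0222
finger_force: 50.9
```

Call:
play_rows(commands=[[[0,0,0.4,0,0,0],[0,0,0.1,0,0,0],[0,0,0,0,0,0],[0,0,0,0,0,0],[0,0,0,0,0,0]]])

```text
time_s: 50.5
eef_pos: [0.5646, 0.0455, 0.021]
orientation: [[0.0, -1.0, 0.002], [-1.0, -0.0, -0.0], [0.0, -0.002, -1.0]]
force: [0.1, 0.1, -0.4]
gripper_width: 0.0222
finger_force: 50.9
```

Call:
play_rows(commands=[[[0,0,0,0,0,0],[0,0,0,0,0,0],[0,0,0,0,0,0],[0,0,0,0,0,0],[0,0,0,0,0,0]]], grip=0.5)

```text
time_s: 51.12
eef_pos: [0.5639, 0.0455, 0.02]
orientation: [[0.0, -1.0, -0.0], [-1.0, -0.0, 0.0], [-0.0, 0.0, -1.0]]
force: [0.2, 0.2, -0.3]
gripper_width: 0.0428
finger_force: 0.0
```

Call:
play_rows(commands=[[[0,0,-1,0,0,0],[0,0,-1,0,0,0],[0,0,-1,0,0,0],[0,0,-1,0,0,0],[0,0,-1,0,0,0]]])

```text
time_s: 51.75
eef_pos: [0.5638, 0.0455, 0.1458]
orientation: [[0.0, -1.0, -0.0], [-1.0, -0.0, 0.0], [-0.0, 0.0, -1.0]]
force: [0.9, -1.2, 1.1]
gripper_width: 0.0425
finger_force: 0.0
```

Call:
play_rows(commands=[[[0,0,0,0,0,1],[0,0,0,0,0,1],[0,0,0,0,0,1],[0,0,0,0,0,1],[0,0,0,0,0,1]]], grip=0.1)

```text
time_s: 52.38
eef_pos: [0.5639, 0.0455, 0.145]
orientation: [[-0.685, -0.729, -0.0], [-0.729, 0.685, 0.0], [0.0, 0.0, -1.0]]
force: [-0.4, 0.3, 0.0]
gripper_width: 0.0767
finger_force: 0.0
```

Call:
play_rows(commands=[[[0,0,0,0,0,1],[0,0,0,0,0,1],[0,0,0,0,0,1],[0,0,0,0,0,1],[0,0,0,0,0,1]]])

```text
time_s: 53.0
eef_pos: [0.5639, 0.0455, 0.145]
orientation: [[-0.998, -0.066, -0.0], [-0.066, 0.998, 0.0], [0.0, 0.0, -1.0]]
force: [0.5, 0.4, 0.5]
gripper_width: 0.0762
finger_force: 0.0
```

Call:
play_rows(commands=[[[0,0,0,0,0,0.62],[0.34,0.96,0,0,0,0],[0.34,0.96,0,0,0,0],[0.34,0.96,0,0,0,0],[0.34,0.96,0,0,0,0]]])

```text
time_s: 53.62
eef_pos: [0.5317, 0.143, 0.145]
orientation: [[-1.0, 0.022, 0.0], [0.022, 1.0, 0.0], [-0.0, 0.0, -1.0]]
force: [0.5, -0.8, -0.2]
gripper_width: 0.0768
finger_force: 0.0
```

Call:
play_rows(commands=[[[0.34,0.96,0,0,0,0],[0.34,0.96,0,0,0,0],[0.34,0.96,0,0,0,0],[0.34,0.96,0,0,0,0],[0.34,0.96,0,0,0,0]]])

```text
time_s: 54.25
eef_pos: [0.4918, 0.2639, 0.1451]
orientation: [[-1.0, 0.022, 0.0], [0.022, 1.0, 0.0], [-0.0, 0.0, -1.0]]
force: [0.0, 0.5, -0.1]
gripper_width: 0.0768
finger_force: 0.0
```

Call:
play_rows(commands=[[[0.2,0.96,0,0,0,0],[0.18,0.96,0,0,0,0],[0,0,0,0,0,0],[0,0,0,0,0,0],[0,0,0,0,0,0]]])

```text
time_s: 54.88
eef_pos: [0.4839, 0.3105, 0.145]
orientation: [[-1.0, 0.023, -0.0], [0.023, 1.0, -0.0], [0.0, -0.0, -1.0]]
force: [0.7, -0.8, -0.5]
gripper_width: 0.0768
finger_force: 0.0
```

Run:
```python
from h import *
mounts('t9.png'); s=get_state();print(s['eef_pos'],s['gripper_width'])
im=cv2.imread('pics/t9.png');cv2.imwrite('pics/c4.png',cv2.resize(im[155:262,135:290],None,fx=5,fy=5,interpolation=cv2.INTER_CUBIC))
```

```text
[326. 220.] centre [ 503. -230.] [37. 17.] long axis deg 20.6
[0.48393501 0.3105383  0.14507873] 0.07701391663947757
```

View pics/c4.png

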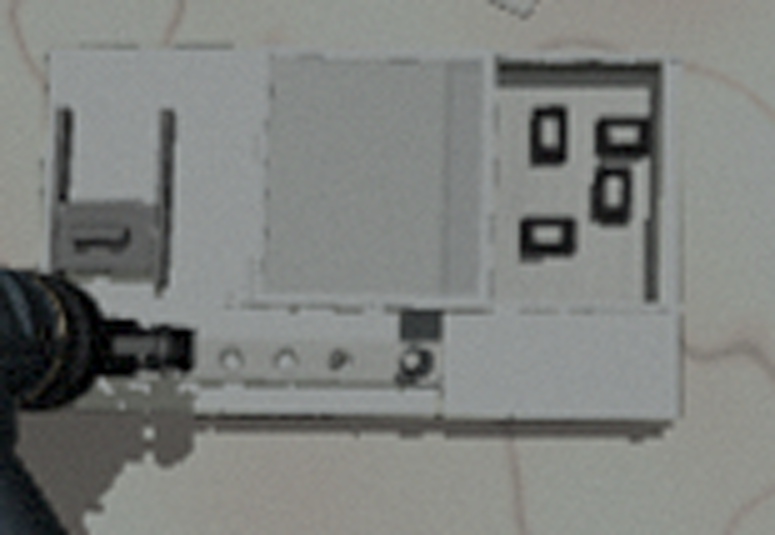

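Run:
```python
from h import *
im=snap('scene','s2.png'); cv2.imwrite('pics/s2c.png',cv2.resize(im[165:230,205:295,::-1],None,fx=8,fy=8,interpolation=cv2.INTER_CUBIC))
L=lambda x,y:(135+(x+.5)/5-.5,155+(y+.5)/5-.5)
for p in [(548,135),(622,138),(612,195),(547,238)]: print(p,ray('top',L(*p),.028)[:2].round(3),ray('top',L(*p),.046)[:2].round(3))
```

```text
(548, 135) [0.631 0.042] [0.629 0.042]
(622, 138) [ 0.629 -0.007] [ 0.627 -0.007]
(612, 195) [ 0.591 -0.   ] [ 0.589 -0.   ]
(547, 238) [0.563 0.043] [0.561 0.042]
```

View pics/s2c.png

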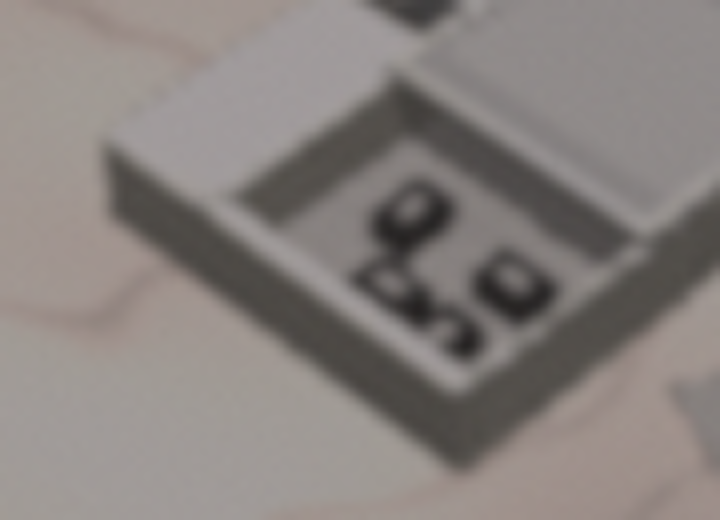

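All four mounts lie flat in the well. One was knocked aside but still rests on the floor, clear of the others. Next is the knob again, lifting the bar and moving it to hole 2.

Call:
play_rows(commands=[[[0,0.05,0.8,0,0,0],[0,0,0.8,0,0,0],[0,0,0.7,0,0,0],[0,0,0.34,0,0,0],[0,0,0,0,0,0]]])

```text
time_s: 55.6
eef_pos: [0.4832, 0.3122, 0.0783]
orientation: [[-1.0, 0.022, -0.001], [0.022, 1.0, -0.001], [0.001, -0.001, -1.0]]
force: [-0.2, 0.6, -0.0]
gripper_width: 0.0768
finger_force: 0.0
```

Call:
play_rows(commands=[[[0,0,0,0,0,0],[0,0,0,0,0,0],[0,0,0,0,0,0],[0,0,0,0,0,0],[0,0,0,0,0,0]]], grip=1, force=70)

```text
time_s: 56.22
eef_pos: [0.4839, 0.3121, 0.0793]
orientation: [[-1.0, 0.022, 0.001], [0.022, 1.0, -0.001], [-0.001, -0.001, -1.0]]
force: [-0.1, -2.0, 1.8]
gripper_width: 0.0159
finger_force: 68.2
```

Call:
play_rows(commands=[[[0,0,0,0,0,0],[0,0,0,0,0,0],[0,0,0,0,0,0],[0,0,0,0,0,0],[0,0,0,0,0,0]]])

```text
time_s: 56.85
eef_pos: [0.4837, 0.3123, 0.079]
orientation: [[-1.0, 0.022, -0.0], [0.022, 1.0, -0.001], [0.0, -0.001, -1.0]]
force: [-0.1, -3.2, 1.5]
gripper_width: 0.016
finger_force: 68.3
```

Call:
play_rows(commands=[[[0,0,-0.35,0,0,0],[0,0,-0.35,0,0,0],[0,0,-0.35,0,0,0],[0,0,0,0,0,0],[0,0,0,0,0,0]]])

```text
time_s: 57.48
eef_pos: [0.4838, 0.3128, 0.1054]
orientation: [[-1.0, 0.022, 0.0], [0.022, 1.0, 0.0], [-0.0, 0.0, -1.0]]
force: [0.9, -1.9, -1.5]
gripper_width: 0.0163
finger_force: 68.3
```

Call:
play_rows(commands=[[[0,-0.4,0,0,0,0],[0,-0.4,0,0,0,0],[0,-0.4,0,0,0,0],[0,-0.4,0,0,0,0],[0,-0.4,0,0,0,0]]])

```text
time_s: 58.1
eef_pos: [0.4827, 0.2619, 0.1054]
orientation: [[-1.0, 0.022, 0.0], [0.022, 1.0, 0.0], [-0.0, 0.0, -1.0]]
force: [-0.6, -0.2, -1.1]
gripper_width: 0.016
finger_force: 68.4
```

Call:
play_rows(commands=[[[0,-0.4,0,0,0,0],[0,-0.37,0,0,0,0],[0,0,0,0,0,0],[0,0,0,0,0,0],[0,0,0,0,0,0]]])

```text
time_s: 58.72
eef_pos: [0.4821, 0.2435, 0.1052]
orientation: [[-1.0, 0.022, -0.0], [0.022, 1.0, -0.0], [0.0, -0.0, -1.0]]
force: [0.2, -2.8, -1.5]
gripper_width: 0.0162
finger_force: 68.5
```

Call:
play_rows(commands=[[[0,0,0.25,0,0,0],[0,0,0.25,0,0,0],[0,0,0.25,0,0,0],[0,0,0.25,0,0,0],[0,0,0,0,0,0]]])

```text
time_s: 59.35
eef_pos: [0.4819, 0.2431, 0.0798]
orientation: [[-1.0, 0.022, -0.001], [0.022, 1.0, -0.001], [0.001, -0.001, -1.0]]
force: [-0.5, -3.1, 0.1]
gripper_width: 0.0157
finger_force: 68.6
```

Call:
play_rows(commands=[[[0,0,0,0,0,0],[0,0,0,0,0,0],[0,0,0,0,0,0],[0,0,0,0,0,0],[0,0,0,0,0,0]]], grip=0.3)

```text
time_s: 59.98
eef_pos: [0.4822, 0.2434, 0.0804]
orientation: [[-1.0, 0.022, 0.0], [0.022, 1.0, 0.0], [-0.0, 0.0, -1.0]]
force: [-0.5, 0.4, 1.2]
gripper_width: 0.0597
finger_force: 0.0
```

Call:
play_rows(commands=[[[0,0,-0.5,0,0,0],[0,0,-1,0,0,0],[0,0,-1,0,0,0],[0,0,-1,0,0,0],[0,0,0,0,0,0]]])

```text
time_s: 60.6
eef_pos: [0.4842, 0.2441, 0.1714]
orientation: [[-1.0, 0.022, 0.006], [0.022, 1.0, 0.002], [-0.006, 0.002, -1.0]]
force: [-0.5, -0.4, -0.0]
gripper_width: 0.0595
finger_force: 0.0
```

Run:
```python
from h import *
s=get_state();print(s['eef_pos'],s['joints'])
q=np.load('q.npy')
im=snap('scene','s3.png'); a=cv2.resize(im[120:230,200:345,::-1],(580,440),interpolation=cv2.INTER_CUBIC)
cv2.imwrite('pics/s3c.png',a)
im=snap('top','t10.png')
print([(d['centre'],d['score']) for n in('top','scene') for d in spotter.recognise(n,'tab_rib')],[(d['centre']) for d in spotter.recognise('top','cover')][:1])
L=lambda x,y:(135+(x+.5)/5.5-.5,155+(y+.5)/5.5-.5)
for y in (.1967,.199): print('rib',T(q,(-.01,y)))
```

```text
[0.48416226 0.24406827 0.17137191] [3.43184595e-01 7.97888503e-02 1.35518878e-02 1.49800515e+00
 6.81608591e-05 3.64978933e-01]
[([0.5628, 0.3188, 0.0834], 0.63)] [[0.3968, -0.4708, 0.0226]]
rib [0.55732204 0.32170742]
rib [0.55735369 0.3240072 ]
```

View pics/s3c.png

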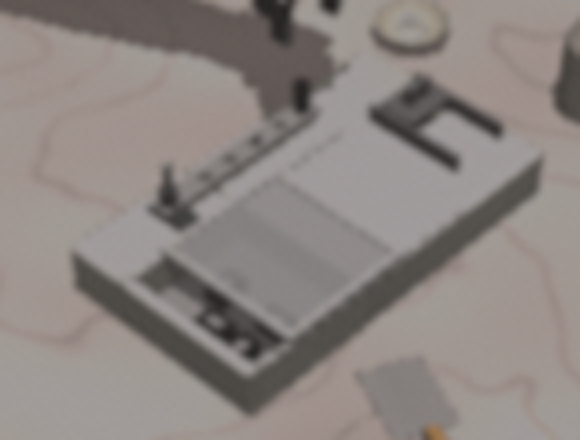

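Call:
play_rows(commands=[[[0,0,0,0,0,-1],[0,0,0,0,0,-1],[0,0,0,0,0,-1],[0,0,0,0,0,-1],[0,0,0,0,0,-1]]])

```text
time_s: 61.48
eef_pos: [0.4814, 0.2431, 0.1663]
orientation: [[-0.743, -0.669, -0.002], [-0.669, 0.743, -0.001], [0.002, 0.001, -1.0]]
force: [-0.7, -0.1, 0.1]
gripper_width: 0.0598
finger_force: 0.0
```

Call:
play_rows(commands=[[[0,0,0,0,0,-1],[0,0,0,0,0,-1],[0,0,0,0,0,-1],[0,0,0,0,0,-1],[0,0,0,0,0,-1]]])

```text
time_s: 62.1
eef_pos: [0.4814, 0.2431, 0.1663]
orientation: [[-0.088, -0.996, -0.002], [-0.996, 0.088, -0.001], [0.001, 0.002, -1.0]]
force: [-0.9, 0.2, 0.6]
gripper_width: 0.0597
finger_force: 0.0
```

Call:
play_rows(commands=[[[0,0,0,0,0,-0.53],[-0.79,-0.75,0,0,0,0],[-0.79,-0.75,0,0,0,0],[-0.79,-0.75,0,0,0,0],[-0.79,-0.75,0,0,0,0]]])

```text
time_s: 62.72
eef_pos: [0.5581, 0.3217, 0.1661]
orientation: [[-0.013, -1.0, -0.002], [-1.0, 0.013, -0.001], [0.001, 0.002, -1.0]]
force: [0.4, -2.0, -0.3]
gripper_width: 0.0599
finger_force: 0.0
```

Call:
play_rows(commands=[[[0,0,0,0,0,0],[0,0,0,0,0,0],[0,0,0,0,0,0],[0,0,0,0,0,0],[0,0,0,0,0,0]]])

```text
time_s: 63.35
eef_pos: [0.5581, 0.3211, 0.1682]
orientation: [[-0.013, -1.0, 0.0], [-1.0, 0.013, 0.0], [-0.0, -0.0, -1.0]]
force: [0.9, 0.1, 0.0]
gripper_width: 0.0601
finger_force: 0.0
```

Run:
```python
from h import *
im=cv2.imread('pics/t10.png'); cv2.imwrite('pics/c5.png',cv2.resize(im[160:250,140:260],None,fx=6.5,fy=6.5,interpolation=cv2.INTER_CUBIC))
```

```text
(no output)
```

View pics/c5.png

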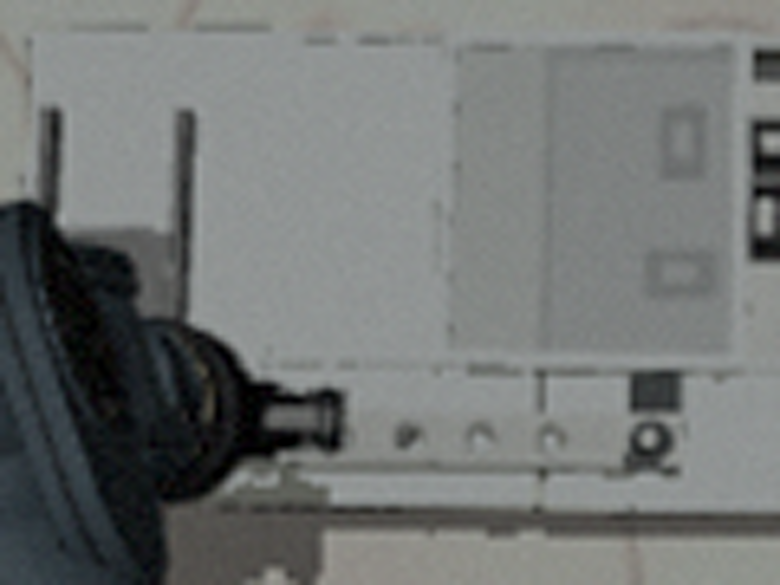

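Call:
play_rows(commands=[[[0,0.03,0.9,0,0,0],[0,0,0.9,0,0,0],[0,0,0.8,0,0,0],[0,0,0.5,0,0,0],[0,0,0.2,0,0,0]]])

```text
time_s: 63.98
eef_pos: [0.557, 0.3211, 0.0845]
orientation: [[-0.013, -1.0, -0.001], [-1.0, 0.013, -0.0], [0.001, 0.001, -1.0]]
force: [0.3, 0.8, 0.2]
gripper_width: 0.0598
finger_force: 0.0
```

Call:
play_rows(commands=[[[0,0,0,0,0,0],[0,0,0,0,0,0],[0,0,0,0,0,0],[0,0,0,0,0,0],[0,0,0,0,0,0]]], grip=1, force=25)

```text
time_s: 64.6
eef_pos: [0.5583, 0.3217, 0.0866]
orientation: [[-0.013, -1.0, 0.002], [-1.0, 0.013, 0.001], [-0.001, -0.002, -1.0]]
force: [0.6, -0.6, 3.1]
gripper_width: 0.0088
finger_force: 28.4
```

Call:
play_rows(commands=[[[0,0,0,0,0,0],[0,0,0,0,0,0],[0,0,0,0,0,0],[0,0,0,0,0,0],[0,0,0,0,0,0]]])

```text
time_s: 65.22
eef_pos: [0.5583, 0.3217, 0.0865]
orientation: [[-0.013, -1.0, 0.002], [-1.0, 0.013, 0.001], [-0.001, -0.002, -1.0]]
force: [0.5, 0.2, 5.5]
gripper_width: 0.0096
finger_force: 28.6
```

Call:
play_rows(commands=[[[0,0,-0.06,0,0,0],[0,-0.5,0,0,0,0],[0,-0.5,0,0,0,0],[0,-0.5,0,0,0,0],[0,-0.38,0,0,0,0]]])

```text
time_s: 65.85
eef_pos: [0.6046, 0.3208, 0.0866]
orientation: [[-0.013, -1.0, -0.002], [-1.0, 0.013, 0.0], [-0.0, 0.002, -1.0]]
force: [-7.5, 2.4, 4.6]
gripper_width: 0.0089
finger_force: 28.5
```

Call:
play_rows(commands=[[[0,0,0,0,0,0],[0,0,0,0,0,0],[0,0,0,0,0,0],[0,0,0,0,0,0],[0,0,0,0,0,0]]])

```text
time_s: 66.47
eef_pos: [0.6043, 0.3207, 0.0866]
orientation: [[-0.013, -1.0, -0.0], [-1.0, 0.013, -0.0], [0.0, 0.0, -1.0]]
force: [-1.6, 0.3, 2.1]
gripper_width: 0.0095
finger_force: 28.3
```

Call:
play_rows(commands=[[[0,0,0,0,0,0],[0,0,0,0,0,0],[0,0,0,0,0,0],[0,0,0,0,0,0],[0,0,0,0,0,0]]], grip=0.5)

```text
time_s: 67.1
eef_pos: [0.6046, 0.3207, 0.0868]
orientation: [[-0.013, -1.0, 0.0], [-1.0, 0.013, -0.0], [0.0, -0.0, -1.0]]
force: [-0.4, 0.0, 0.2]
gripper_width: 0.0425
finger_force: 0.0
```

Call:
play_rows(commands=[[[0,0,-0.8,0,0,0],[0,0,-0.8,0,0,0],[0,0.6,0,0,0,0],[0,0.6,0,0,0,0],[0,0.64,0,0,0,0]]])

```text
time_s: 67.72
eef_pos: [0.5582, 0.3214, 0.127]
orientation: [[-0.013, -1.0, 0.0], [-1.0, 0.013, 0.0], [-0.0, -0.0, -1.0]]
force: [0.3, -0.1, 0.0]
gripper_width: 0.0432
finger_force: 0.0
```

Call:
play_rows(commands=[[[0,0,0,0,0,0],[0,0,0,0,0,0],[0,0,0,0,0,0],[0,0,0,0,0,0],[0,0,0,0,0,0]]], grip=1)

```text
time_s: 68.35
eef_pos: [0.5587, 0.3213, 0.1267]
orientation: [[-0.013, -1.0, -0.0], [-1.0, 0.013, -0.0], [0.0, 0.0, -1.0]]
force: [-0.5, 0.2, -0.5]
gripper_width: -0.0
finger_force: 0.0
```

Call:
play_rows(commands=[[[0,0,0,0,0,0],[0,0,0,0,0,0],[0,0,0,0,0,0],[0,0,0,0,0,0],[0,0,0,0,0,0]]])

```text
time_s: 68.97
eef_pos: [0.5585, 0.3214, 0.1268]
orientation: [[-0.013, -1.0, -0.0], [-1.0, 0.013, 0.0], [-0.0, 0.0, -1.0]]
force: [0.6, 0.3, 0.7]
gripper_width: 0.0001
finger_force: 0.0
```

Run:
```python
from h import *
s=get_state();print(s['eef_pos'],s['gripper_width'])
im=snap('scene','s4.png'); cv2.imwrite('pics/s4c.png',cv2.resize(im[120:180,270:340,::-1],None,fx=8,fy=8,interpolation=cv2.INTER_CUBIC))
```

```text
[0.55846402 0.32135881 0.12680483] 7.434138706193913e-05
```

View pics/s4c.png

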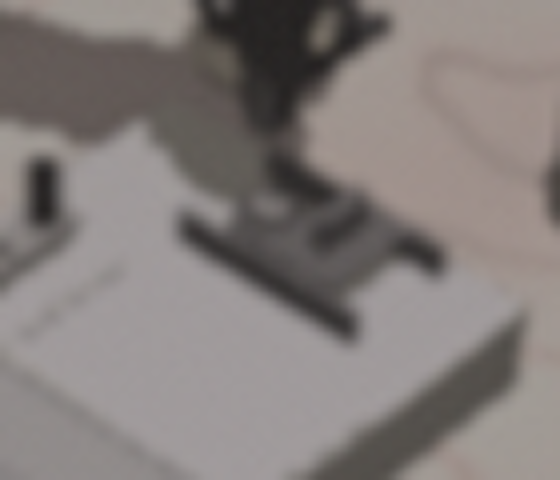

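The tab is off and the button is uncovered at about (265, 205). I'll press it in steps.

Call:
play_rows(commands=[[[0,0,0.7,0,0,0],[0,0,0.7,0,0,0],[0,0,0.5,0,0,0],[0,0,0,0,0,0],[0,0,0,0,0,0]]])

```text
time_s: 69.65
eef_pos: [0.5586, 0.3214, 0.0795]
orientation: [[-0.013, -1.0, 0.0], [-1.0, 0.013, 0.0], [-0.0, -0.0, -1.0]]
force: [-0.0, 0.0, 0.4]
gripper_width: 0.0001
finger_force: 0.0
```

Call:
play_rows(commands=[[[0,0,0.1,0,0,0],[0,0,0.1,0,0,0],[0,0,0.1,0,0,0],[0,0,0.1,0,0,0],[0,0,0,0,0,0]]])

```text
time_s: 70.28
eef_pos: [0.5592, 0.3217, 0.0711]
orientation: [[-0.013, -1.0, 0.002], [-1.0, 0.013, 0.001], [-0.001, -0.002, -1.0]]
force: [-1.1, -1.2, 6.7]
gripper_width: 0.0
finger_force: 3.3
```

Call:
play_rows(commands=[[[0,0,0.1,0,0,0],[0,0,0.1,0,0,0],[0,0,0,0,0,0],[0,0,0,0,0,0],[0,0,0,0,0,0]]])

```text
time_s: 70.9
eef_pos: [0.5593, 0.3217, 0.0708]
orientation: [[-0.013, -1.0, 0.004], [-1.0, 0.013, 0.002], [-0.002, -0.004, -1.0]]
force: [-7.4, -3.2, 21.1]
gripper_width: 0.0002
finger_force: 10.6
```

Call:
play_rows(commands=[[[0,0,0.1,0,0,0],[0,0,0,0,0,0],[0,0,0,0,0,0],[0,0,-0.4,0,0,0],[0,0,-0.1,0,0,0]]])

```text
time_s: 71.53
eef_pos: [0.5593, 0.3218, 0.0756]
orientation: [[-0.013, -1.0, 0.002], [-1.0, 0.013, 0.001], [-0.001, -0.002, -1.0]]
force: [1.4, 0.5, 2.6]
gripper_width: -0.0004
finger_force: 1.1
```

Call:
play_rows(commands=[[[0,0,0,0,0,0],[0,0,0.1,0,0,0],[0,0,0,0,0,0],[0,0,0,0,0,0],[0,0,0,0,0,0]]])

```text
time_s: 72.15
eef_pos: [0.5588, 0.3214, 0.072]
orientation: [[-0.013, -1.0, 0.001], [-1.0, 0.013, 0.0], [-0.0, -0.001, -1.0]]
force: [2.6, 1.3, 5.2]
gripper_width: 0.0001
finger_force: 2.1
```

Call:
play_rows(commands=[[[0,0,-0.8,0,0,0],[0,0,-0.8,0,0,0],[0,0,-0.6,0,0,0],[0,0,0,0,0,0],[0,0,0,0,0,0]]], grip=1)

```text
time_s: 72.78
eef_pos: [0.5577, 0.321, 0.1255]
orientation: [[-0.013, -1.0, -0.002], [-1.0, 0.013, -0.001], [0.001, 0.002, -1.0]]
force: [-0.4, 0.1, -0.5]
gripper_width: -0.0002
finger_force: 0.0
```

Call:
play_rows(commands=[[[0,-0.6,0,0,0,0],[0,-0.6,0,0,0,0],[0,-0.64,0,0,0,0],[0,0,0,0,0,0],[0,0,0,0,0,0]]], grip=0.5)

```text
time_s: 73.4
eef_pos: [0.6035, 0.3206, 0.1258]
orientation: [[-0.013, -1.0, -0.002], [-1.0, 0.013, -0.001], [0.001, 0.002, -1.0]]
force: [0.4, -0.6, 0.1]
gripper_width: 0.0426
finger_force: 0.0
```

Descend to 0.0885, grip, and slide back 47 mm.

Call:
play_rows(commands=[[[0,0,0.6,0,0,0],[0,0,0.6,0,0,0],[0,0,0.29,0,0,0],[0,0,0,0,0,0],[0,0,0,0,0,0]]])

```text
time_s: 74.03
eef_pos: [0.6047, 0.3208, 0.09]
orientation: [[-0.013, -1.0, 0.001], [-1.0, 0.013, 0.0], [-0.0, -0.001, -1.0]]
force: [-0.5, 0.8, 0.3]
gripper_width: 0.0428
finger_force: 0.0
```

Call:
play_rows(commands=[[[0,0,0,0,0,0],[0,0,0,0,0,0],[0,0,0,0,0,0],[0,0,0,0,0,0],[0,0,0,0,0,0]]], grip=1)

```text
time_s: 74.65
eef_pos: [0.6043, 0.3209, 0.0904]
orientation: [[-0.013, -1.0, 0.0], [-1.0, 0.013, 0.0], [-0.0, -0.0, -1.0]]
force: [-2.8, -0.3, 6.3]
gripper_width: 0.009
finger_force: 28.8
```

Call:
play_rows(commands=[[[0,0,0,0,0,0],[0,0.5,0,0,0,0],[0,0.5,0,0,0,0],[0,0.5,0,0,0,0],[0,0.4,0,0,0,0]]])

```text
time_s: 75.28
eef_pos: [0.5583, 0.3218, 0.0904]
orientation: [[-0.013, -1.0, 0.004], [-1.0, 0.013, 0.001], [-0.001, -0.004, -1.0]]
force: [1.5, -0.3, 3.7]
gripper_width: 0.0092
finger_force: 28.6
```

Call:
play_rows(commands=[[[0,0.05,0,0,0,0],[0,0,0,0,0,0],[0,0,0,0,0,0],[0,0,0,0,0,0],[0,0,0,0,0,0]]])

```text
time_s: 75.9
eef_pos: [0.5582, 0.3218, 0.0905]
orientation: [[-0.014, -1.0, 0.005], [-1.0, 0.014, 0.001], [-0.001, -0.005, -1.0]]
force: [5.5, 1.0, 2.8]
gripper_width: 0.0092
finger_force: 28.4
```

Call:
play_rows(commands=[[[0,-0.06,0,0,0,0],[0,0,0,0,0,0],[0,0,0,0,0,0],[0,0,0,0,0,0],[0,0,0,0,0,0]]], grip=0.5)

```text
time_s: 76.53
eef_pos: [0.557, 0.3213, 0.0894]
orientation: [[-0.013, -1.0, -0.0], [-1.0, 0.013, -0.0], [0.0, 0.0, -1.0]]
force: [0.3, 0.6, -0.1]
gripper_width: 0.0429
finger_force: 0.0
```

Call:
play_rows(commands=[[[0,0,-0.6,0,0,0],[0,0,-1,0,0,0],[0,0,-1,0,0,0],[0,0,-1,0,0,0],[0,0,-1,0,0,0]]])

```text
time_s: 77.15
eef_pos: [0.5575, 0.3215, 0.207]
orientation: [[-0.013, -1.0, 0.002], [-1.0, 0.013, 0.001], [-0.001, -0.002, -1.0]]
force: [0.4, 0.6, 0.7]
gripper_width: 0.0425
finger_force: 0.0
```

Call:
play_rows(commands=[[[0.6,1,0,0,0,0],[0.6,1,0,0,0,0],[0.6,1,0,0,0,0],[0.6,1,0,0,0,0],[0.6,1,0,0,0,0]]])

```text
time_s: 77.78
eef_pos: [0.4308, 0.2477, 0.2062]
orientation: [[-0.013, -1.0, 0.002], [-1.0, 0.013, 0.001], [-0.001, -0.002, -1.0]]
force: [0.8, 0.1, 0.5]
gripper_width: 0.0426
finger_force: 0.0
```

Call:
play_rows(commands=[[[1,0.3,0,0,0,0],[1,0.3,0,0,0,0],[1,0.3,0,0,0,0],[1,0.3,0,0,0,0],[1,0.3,0,0,0,0]]])

```text
time_s: 78.4
eef_pos: [0.3922, 0.1228, 0.2062]
orientation: [[-0.013, -1.0, 0.003], [-1.0, 0.013, 0.0], [-0.0, -0.003, -1.0]]
force: [-1.0, 0.1, 0.3]
gripper_width: 0.043
finger_force: 0.0
```

Call:
play_rows(commands=[[[1,0,0,0,0,0],[1,0,0,0,0,0],[1,0,0,0,0,0],[1,0,0,0,0,0],[1,0,0,0,0,0]]])

```text
time_s: 79.03
eef_pos: [0.3908, -0.0023, 0.2062]
orientation: [[-0.013, -1.0, 0.003], [-1.0, 0.013, -0.0], [0.0, -0.003, -1.0]]
force: [0.2, 1.0, -0.3]
gripper_width: 0.0432
finger_force: 0.0
```

Run:
```python
from h import *
s=get_state();print(s['eef_pos'],s['joints'])
im=snap('top','t11.png')[:,:,::-1]; cv2.imwrite('pics/c6.png',cv2.resize(im[150:265,130:290],None,fx=5,fy=5,interpolation=cv2.INTER_CUBIC))
```

```text
[ 0.39078644 -0.00234907  0.20617343] [-1.78037660e-01 -3.10946057e-01 -2.73610896e-01  1.60551479e+00
 -1.33541317e-05 -1.73577114e+00]
```

View pics/c6.png

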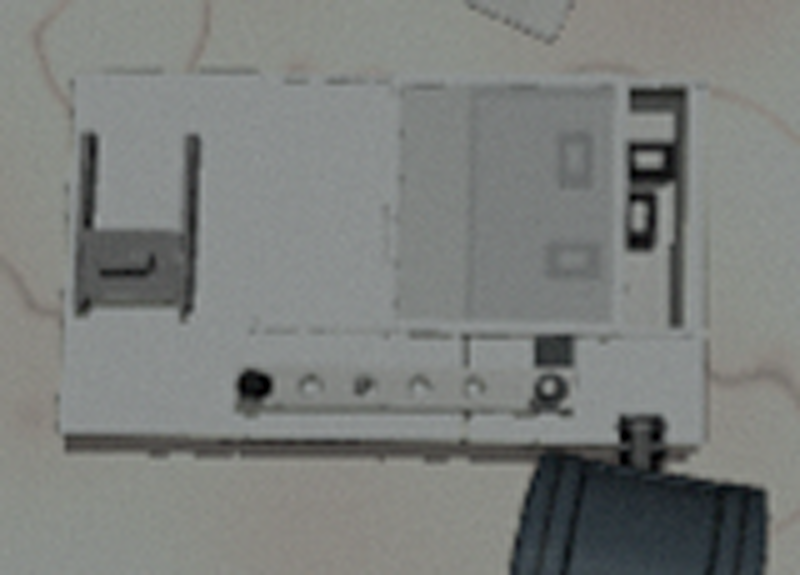

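The peg shows in the second hole from the knob at (365, 385). The tab is back over the button, and all four mounts are in the well.

```bash
python3 -c "
from workcell import hand_in
print(hand_in())"
```

```text
the job is handed in; nothing more can be done
None
```

The job is handed in at about 79 s of the 210 s allowed: all four mounts lie on the well floor, the cover holds at hole 2, the start button was pressed to its stop, and the tab is back over it.

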